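# Clamp a counting chamber on the inclined inspection stage

### The arm

A 6-joint arm with a two-finger parallel gripper is mounted at the origin on the work surface; the furniture and walls round the work are solid. World frame = base frame: x ahead of the robot, y to its left, z up, the work surface at z = 0. Lengths are in m, angles in degrees, forces in N, time in s.
With the tool pointing down it reaches from about 0.3 to 0.75 m from the base axis. Payload 8.5 kg.
Tool frame: the origin (TCP) lies on the centre line of the jaws, within the pads' length; the fingertips stand 14 mm ahead of it and the grasp point (between the pads) lies 5 mm behind it; z points along the fingers, y is the direction in which the jaws open and shut (so a half turn about z gives the same grasp; the last joint's range is limited). The gripper opens to 85 mm and grips with 20 to 120 N. Pads are 22 mm wide; open, the fingers measure 114 mm over their backs; the gripper's body (76 mm by 85 mm) begins 54 mm behind the grasp point. The pads swing forward as they close: fully open they stand 13 mm farther back than shut.
Start: joints at [50.69, 21.807, 74.336, -0, 83.858, -12.336], TCP at [0.249, 0.49, 0.245] pointing down, gripper open.
Joint ranges: [-178.18, 178.18], [-50.72, 133.34], [12.68, 142.11], [-81.47, 261.47], [9.98, 163.14], [-165.26, 165.26]. Speed limits (degrees/s): [136.94, 136.94, 180, 180, 180, 180].

### API

Orientations are given as a 3x3 rotation matrix whose columns are the frame's x, y, z axes.
In Python, from rig import env, optics, order, finder gives the robot as it stands.
- The arm moves only by the tool play_rows, never from a script. Its argument "commands" is a list of rows, each an object of numbers: "grip": the closure, from -1 (fully open) to 1 (shut); "x", "y", "z": the shift along the tool's x, y, z in m; "rx", "ry", "rz": the turn, a rotation vector about the tool's x, y, z in rad. A call has 1 to 12 rows; each row shifts and turns the commanded pose from where the row before left it, along the tool's axes as they then stand; what a row does not reach is not made up. A row lasts 1/8 s, in which the tool goes at most 62.5 mm and 10.7 degrees, less where a joint would pass 70% of its speed; a pose out of reach is approached as far as the arm can. A call is refused whole if a number of a shift passes 0.0625 or a number of a turn 0.188, either way. A call with a gripper value outside its range is refused whole. The fingers move at their own pace and stop on an object; "squeeze" is the grip in N (left out, the last holds). Time passes only in rows, so rows that do not move let the fingers close. It gives the time, the measured TCP pose, the force and the opening at its end, in the units of the state.
- env.observe(): the state, without advancing time (a new reading comes with each control period).
- optics.get_image(name): name is "scene" or "top"; returns a dict with "color" (420x560x3 uint8, blue, green, red), "range_z" (420x560 float32, m along the optical axis (not along the pixel's ray), 0 where there is no reading), "fov_y" (degrees; the focal length in pixels is half the picture's height over the tangent of half this angle, whatever the lens; pixels are square), "cx", "cy" (the principal point, pixels), "cam_to_world" (4x4, takes a point from camera to world coordinates). Camera axes: x right, y down, z forward; pixel columns grow to the right and rows downward; lengths in m; the calibration is good to about 2 mm. A picture is of the moment at which its call begins.
- order.close_job(): hands the job in, once; it reports no verdict.
Trained networks look in the newest picture that a camera, given by its name, has taken for a name from the list of things; names that differ only in an ending like _2 or _b are one class to them, and where a whole thing is asked for, a point or a joint stands for the part that bears it (a point fixed in the world has none). Each returns a list of dicts, best first, with "conf" (0 to 1); they miss things now and then, are a little off and sometimes report something else, mostly with a low value. They report only what shows in the picture. A call takes as long as a camera call. They do not tell look-alikes from the thing itself.
- finder.boxes_of(camera, thing): "point" ([x, y, z] in m, in world coordinates, good to about 4 mm: the middle of the surface that is visible of it).
The state is a dict: "time_s": time; "q": joint angles; "qvel": joint speeds; "joint_efforts": joint torques, N m; "position": TCP position; "tool_rot": TCP orientation; "ft_force": force on the tool from outside, world axes, zero at the start; "wrist_torque": the same for the moment, N m; "grip_width": finger opening in m.
Only numpy, scipy, OpenCV 4.12 (cv2) and the standard library are available. Lean on these libraries where they do the work, as an engineer would, in place of code of your own. Each camera call takes 0.05 s, during which the arm holds its last target.

### The job

Slide the orange counting chamber lengthwise up the inclined stage, centred beneath the raised clamp foot, until its end rests against the back stop. Then screw the black knurled nut down (clockwise seen from above) until it stops tight, so that the foot holds the chamber firmly, and leave the other things on the table where they are.

Things in the scene. Friction and masses are not known exactly. Their poses are not given: they have to be found in the camera images.
- chamber: counting chamber in an orange carrier, a loose slab 76 x 36 x 8 mm (x long, y wide, z thick), 56 to 112 g, non-slip underside, its two ends alike; it starts lying flat on the table on the right half of the work area. Origin: centre of its underside. White jugs and bottles up to 263 mm tall stand fixed between it and the stage, one about 0.4 m ahead of the robot: carry it over them.
- deck: inclined top plate of the fixed stage, aluminium, 8 mm thick. Origin: on its upper surface at the foot of the back stop, 59 mm above the table. x: up the slope, rising 25 degrees, away from the robot (stage turned -3 to 23 degrees about the vertical); y: across it to the left; z: out of the deck. It spans x -102 to 42 mm, y -45 to 45 mm. Back stop: steel bar 60 mm wide (y), 6 mm high, x 0 to 10 mm.
- home (a point): point on the deck's surface (deck x = -38 mm, y = 0; axes as the deck's) where the centre of the chamber's underside belongs when the chamber, long side along the slope, touches the back stop. Friction alone keeps the chamber from sliding down the deck.
- foot: round rubber clamp foot, 13 mm across, on a spring (5 N/mm, 4 mm travel) under the nose of the clamp bar. Origin: centre of its lower face, at deck x = -9 mm, y = 0; at the start 11.4 to 14 mm above the deck.
- clamp_bar: steel bar 60 x 22 x 8 mm over the stop, carrying the foot and the nut; slides square to the deck as the nut turns. Origin: at deck x = 0, y = 0, level with the foot's unsprung lower face. It spans deck x -16 to 44 mm; its underside lies 5 mm above this origin.
- nut_grip (a point): middle of the black knurled nut, 34 mm across, 28 mm high, on a stud square to the deck (leaning 25 degrees from vertical, towards the robot) at deck x = 26 mm, y = 0; 48 to 51 mm above the deck at the start, 42 when tight. Clockwise from above lowers nut, bar and foot 2 mm per radian.
- nut_base (a point): centre of the nut's lower face; the clamp bar's top lies 10 mm below it and both move together. Turning takes about 0.08 Nm; after 3.2 to 4.5 rad the nut comes to a firm stop. On a chamber in place the foot touches 1.5 rad before that stop and turning gets a little stiffer. The nut stays where it is left.
- dish_amber: bystander: shallow round petri dish with amber filling, 68 mm across, 14 mm high. Origin: centre of its underside.
- vial_a: bystander: small vial with black cap, 22 mm across, 54 mm high, on the right. Origin: centre of its underside.
- vial_b: bystander: small vial with black cap, 22 mm across, 54 mm high, at the table's back edge. Origin: centre of its underside.
- timer: bystander: white bench timer lying on its back, 62 x 62 x 20 mm. Origin: centre of its underside.
- buffer_yellow: bystander: white bottle with yellow cap, 50 mm across, 100 mm high, on the left. Origin: centre of its underside.
Mind the look-alikes: they are no part of the job. Of the things that look like the chamber, take the one that is nearest to the robot's base at the start.

How it is judged (in metres and radians):
On the way, in this order (a step that is already met when the one before it is completed fails the run):
1. the chamber lies on the deck under the foot, against the back stop, let go (x of chamber in the frame of deck between -0.0435 and -0.034 m and y of chamber in the frame of deck between -0.009 and 0.009 m and z of chamber in the frame of deck below 0.003 m and angle between the x axis of chamber and the x axis of deck, either way round below 0.17 rad and contact force between the fingers and chamber below 0.1 N), for 0.2 s.
2. the nut is screwed down tight onto it (contact force between foot and chamber above 13.5 N), for 0.2 s.
At the end, for the whole second after the job is handed in: the chamber lies flat on the deck, its upper end within 5.5 mm of the back stop, within 9 mm of the middle and 10 degrees of straight, at rest, and the foot presses on it with more than 13.5 N (the nut within about a third of a radian of its stop) (contact force between foot and chamber above 13.5 N and x of chamber in the frame of deck between -0.0435 and -0.034 m and y of chamber in the frame of deck between -0.009 and 0.009 m and z of chamber in the frame of deck below 0.003 m and angle between the x axis of chamber and the x axis of deck, either way round below 0.17 rad and linear speed of chamber below 0.01 m/s); the robot touches nothing.
It fails at once if a bystander is pushed more than 30 mm from its place or knocked over (distance of any of dish_amber, vial_a, vial_b, timer, buffer_yellow from where it was at the start of the episode above 0.03 m or angle between any of vial_a, vial_b, buffer_yellow's own z axis and vertical above 0.5 rad).
It also fails if it takes over 72 s, if anything falls off the work surface, if the arm or the gripper's body presses on something with over 40 N, if the wrist force passes 120 N, or if a joint passes its speed limit or range.

## Working session

There is one attempt and no reset: what is moved stays moved. The work goes in short steps, Python scripts to look and compute and a tool call to move; the robot and the scene stay as the last step left them, time stands still between calls to the robot, and variables do not carry over. Pictures are saved under pics/ and viewed, and the job is handed in when it is done.

Besides the shell and the picture viewer there is one more tool, called after ">>>" by a JSON object that holds its "name" and its "arguments", one argument or row to a line. play_rows: Moves the arm, as the interface text tells. Its arguments: {"type":"object","properties":{"commands":{"type":"array"},"squeeze":{"type":"number"}},"required":["commands"]}

```bash
ls; mkdir -p pics; python3 - <<'E'
from rig import env, optics, order, finder
import cv2,numpy as np
s=env.observe(); print({k:np.round(v,3).tolist() for k,v in s.items()})
for n in("scene","top"):
    d=optics.get_image(n); cv2.imwrite(f"pics/{n}0.png",d["color"]); print(n,d["fov_y"],d["cx"],d["cy"],np.round(d["cam_to_world"],3).tolist())
    np.savez(f"pics/{n}0.npz",**d)
    for t in["chamber","deck","foot","clamp_bar","nut_grip","dish_amber","vial_a","timer","buffer_yellow"]:
        print(t,[(round(b["conf"],2),np.round(b["point"],3).tolist()) for b in finder.boxes_of(n,t)][:4])
E
```

```text
pics
{'time_s': 0.0, 'q': [50.69, 21.84, 74.387, 0.002, 83.858, -12.336], 'qvel': [-0.043, 0.07, 0.065, -0.07, -0.047, 0.02], 'joint_efforts': [-0.0, -44.846, -23.128, -0.0, 0.005, -0.0], 'position': [0.249, 0.49, 0.245], 'tool_rot': [[-0.891, 0.454, -0.001], [0.454, 0.891, -0.001], [0.0, -0.001, -1.0]], 'ft_force': [0.48, 0.528, 0.585], 'wrist_torque': [-0.074, 0.018, -0.015], 'grip_width': 0.086}
scene 45.745978726477546 282.84245282607463 224.17393759445463 [[0.826, -0.285, 0.487, -0.236], [-0.564, -0.43, 0.705, -0.965], [0.008, -0.857, -0.516, 0.83], [0.0, 0.0, 0.0, 1.0]]
chamber [(0.89, [0.492, -0.334, 0.013]), (0.77, [0.442, -0.226, 0.007])]
deck [(0.97, [0.448, 0.327, 0.048])]
foot []
clamp_bar [(0.6, [0.461, 0.329, 0.109])]
nut_grip [(0.68, [0.467, 0.334, 0.126])]
dish_amber [(0.55, [0.364, -0.233, 0.01])]
vial_a [(0.73, [0.363, -0.232, 0.012]), (0.49, [0.462, -0.431, 0.032])]
timer [(0.96, [0.333, -0.313, 0.017])]
buffer_yellow [(0.52, [0.372, 0.45, 0.064])]
top 55.0378090621176 276.67334930484105 206.4912239051883 [[-0.006, -0.999, 0.045, 0.37], [-1.0, 0.007, 0.005, 0.034], [-0.005, -0.045, -0.999, 1.422], [0.0, 0.0, 0.0, 1.0]]
chamber [(0.79, [0.491, -0.331, 0.007]), (0.48, [0.452, -0.225, 0.012])]
deck [(0.97, [0.451, 0.326, 0.046])]
foot []
clamp_bar [(0.6, [0.468, 0.332, 0.126]), (0.59, [0.342, -0.309, 0.019])]
nut_grip [(0.44, [0.476, 0.34, 0.129]), (0.2, [0.375, 0.461, 0.075])]
dish_amber [(0.64, [0.359, -0.221, 0.011])]
vial_a [(0.44, [0.468, -0.423, 0.041]), (0.25, [0.454, -0.226, 0.012])]
timer [(0.66, [0.346, -0.306, 0.022])]
buffer_yellow [(0.71, [0.377, 0.46, 0.074])]
```

View pics/scene0.png

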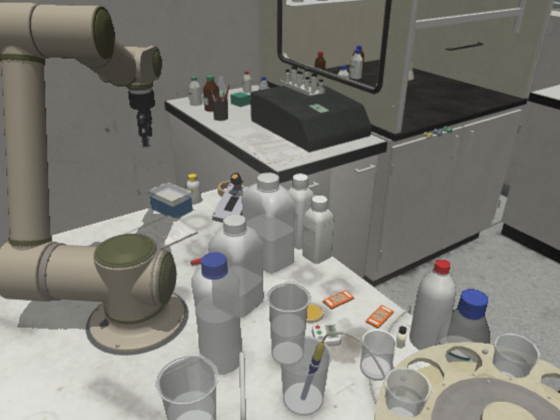

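View pics/top0.png

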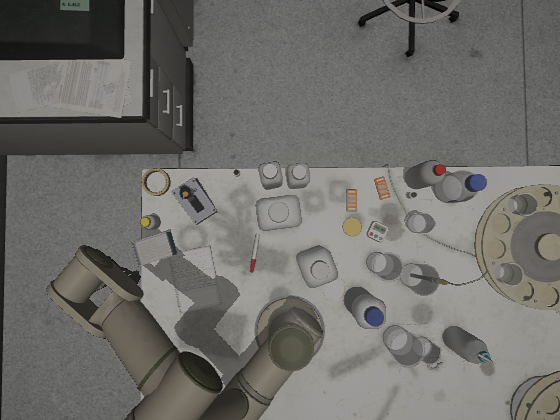

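The scene image shows two orange slabs, at px (338,299) and (380,316). In the top image they are at (352,200) and (382,187). The stage is at top px (193,200). The left slab is nearer the base (about 0.50 m against 0.59 m), so that is the chamber. Next I'll zoom in and measure it.

```bash
cat > h.py <<'E'
import numpy as np,cv2
def K(d):
    f=210/np.tan(np.radians(d["fov_y"])/2); return f,float(d["cx"]),float(d["cy"])
def cloud(d):
    f,cx,cy=K(d); z=d["range_z"]; v,u=np.mgrid[0:420,0:560]
    P=np.stack([(u-cx)/f*z,(v-cy)/f*z,z],-1); T=d["cam_to_world"]
    return P@T[:3,:3].T+T[:3,3]
def toplane(d,uv,h):
    f,cx,cy=K(d); T=d["cam_to_world"]; uv=np.atleast_2d(uv).astype(float)
    r=np.c_[(uv[:,0]-cx)/f,(uv[:,1]-cy)/f,np.ones(len(uv))]@T[:3,:3].T
    return T[:3,3]+r*((h-T[2,3])/r[:,2])[:,None]
def proj(d,P):
    f,cx,cy=K(d);T=d["cam_to_world"]; p=(np.atleast_2d(P)-T[:3,3])@T[:3,:3]
    return np.c_[p[:,0]/p[:,2]*f+cx,p[:,1]/p[:,2]*f+cy]
E
python3 - <<'E'
from h import *
for n,box in(("scene",(310,400,280,340)),("top",(335,400,165,225))):
    d=np.load(f"pics/{n}0.npz"); im=d["color"]; hsv=cv2.cvtColor(im,cv2.COLOR_BGR2HSV)
    m=((hsv[...,0]<14)&(hsv[...,1]>130)&(hsv[...,2]>90)).astype(np.uint8)
    u0,u1,v0,v1=box; mm=np.zeros_like(m); mm[v0:v1,u0:u1]=m[v0:v1,u0:u1]
    mm=cv2.morphologyEx(mm,cv2.MORPH_CLOSE,np.ones((5,5)))
    k,lab,st,ce=cv2.connectedComponentsWithStats(mm)
    C=cloud(d)
    for i in range(1,k):
        if st[i,4]<30: continue
        c,_=cv2.findContours((lab==i).astype(np.uint8),0,2); c=max(c,key=len)[:,0]
        W=toplane(d,c,0.008)[:,:2]
        r=cv2.minAreaRect((W*1000).astype(np.float32))
        print(n,st[i].tolist(),r,"depth z med",np.median(C[lab==i][:,2]))
    cv2.imwrite(f"pics/{n}0_ch.png",cv2.resize(im[v0:v1,u0:u1],None,fx=7,fy=7,interpolation=cv2.INTER_CUBIC))
for n,box in(("scene",(150,270,160,230)),("top",(130,230,160,250))):
    im=np.load(f"pics/{n}0.npz")["color"];u0,u1,v0,v1=box
    cv2.imwrite(f"pics/{n}0_st.png",cv2.resize(im[v0:v1,u0:u1],None,fx=6,fy=6,interpolation=cv2.INTER_CUBIC))
E
```

```text
scene [324, 291, 30, 17, 160] ((448.1623840332031, -226.5379638671875), (36.34503936767578, 74.6402816772461), 89.46792602539062) depth z med 0.006148707226870775
scene [367, 306, 26, 22, 187] ((490.4783630371094, -333.9162292480469), (76.25135040283203, 35.360782623291016), 16.32271957397461) depth z med 0.006343174225792336
top [375, 177, 15, 22, 120] ((496.71728515625, -329.84222412109375), (73.34087371826172, 33.658660888671875), 16.078609466552734) depth z med 0.007934174342589473
top [348, 190, 9, 21, 78] ((453.9593505859375, -224.57115173339844), (28.083438873291016, 70.50494384765625), 89.17676544189453) depth z med 0.007950961580413862
```

View pics/scene0_ch.png

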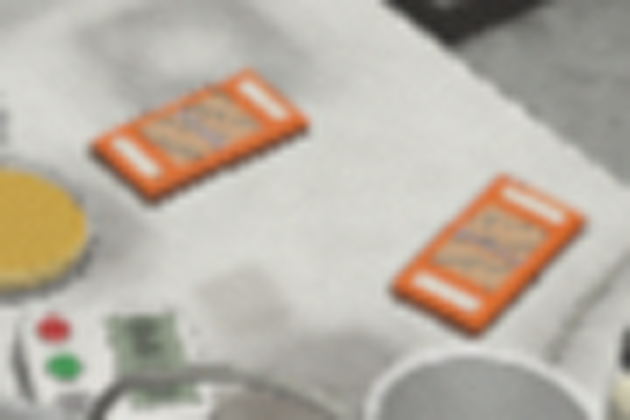

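View pics/scene0_st.png

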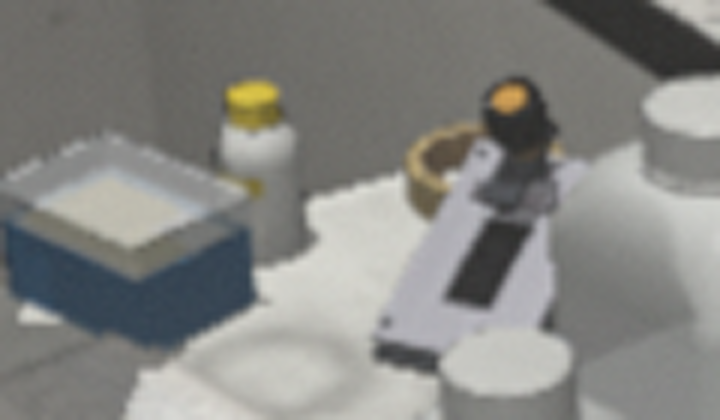

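View pics/top0_st.png

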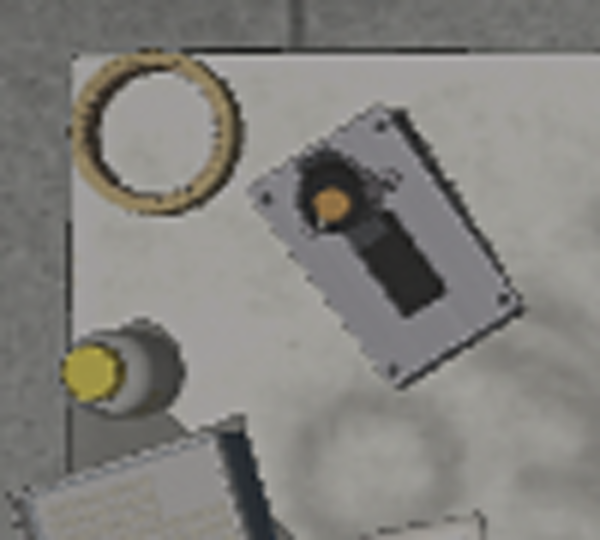

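View pics/top0_ch.png

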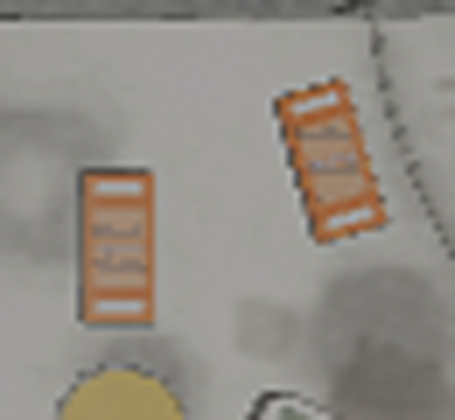

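```bash
python3 - <<'E'
from h import *
allp={}
for n,(u0,u1,v0,v1) in(("scene",(205,252,180,225)),("top",(165,222,172,230))):
    d=np.load(f"pics/{n}0.npz"); im=d["color"]; C=cloud(d)
    P=C[v0:v1,u0:u1].reshape(-1,3); col=im[v0:v1,u0:u1].reshape(-1,3)
    # ransac plane, inclined
    rng=np.random.default_rng(0);best=None
    sel=(P[:,2]>0.012)&(P[:,2]<0.09)&(np.hypot(P[:,0]-.45,P[:,1]-.33)<.11); Q=P[sel]
    for _ in range(2000):
        a,b,c=Q[rng.choice(len(Q),3,False)]; nn=np.cross(b-a,c-a); l=np.linalg.norm(nn)
        if l<1e-5: continue
        nn/=l; nn*=np.sign(nn[2])
        if not .8<nn[2]<.97: continue
        i=np.abs((Q-a)@nn)<.003
        if best is None or i.sum()>best.sum(): best=i
    R=Q[best]; c=R.mean(0); nn=np.linalg.svd(R-c)[2][2]; nn*=np.sign(nn[2])
    up=-nn[:2]
    print(n,len(R),"centre",c.round(4),"tilt",np.degrees(np.arccos(nn[2])),"yaw",np.degrees(np.arctan2(up[1],up[0])), "rms",np.std((R-c)@nn))
    ex=np.array([up[0],up[1],0]);ex/=np.linalg.norm(ex);ex=ex*np.cos(np.arccos(nn[2]))+np.array([0,0,np.sin(np.arccos(nn[2]))]);ey=np.cross(nn,ex)
    uv=np.c_[(R-c)@ex,(R-c)@ey]
    r=cv2.minAreaRect((uv*1000).astype(np.float32)); print(r)
    B=cv2.boxPoints(r)/1000; print((c+B[:,:1]*ex+B[:,1:]*ey).round(4))
E
```

```text
scene 441 centre [0.4366 0.3222 0.0401] tilt 25.207676567649223 yaw 31.6445865379838 rms 0.0016265660423283618
((7.114593505859375, -6.747474670410156), (146.66712951660156, 90.7265625), 1.0608024597167969)
[[0.3654 0.3221 0.0116]
 [0.4143 0.2456 0.0123]
 [0.5258 0.3176 0.0748]
 [0.4769 0.394  0.074 ]]
top 662 centre [0.448  0.3178 0.044 ] tilt 25.051191084806337 yaw 35.556813072650165 rms 0.0016257682411848536
((5.478706359863281, 1.6446762084960938), (89.90589904785156, 146.48983764648438), 87.00498962402344)
[[0.4193 0.2489 0.0143]
 [0.5316 0.3197 0.0763]
 [0.4828 0.3952 0.0783]
 [0.3706 0.3244 0.0163]]
```

Both cameras put the deck yaw at about 32.5° with a tilt of 25°. The chamber is at about (0.451, -0.2255) with its long side along world x. I'll raise the arm and carry it across.

>>> {"name": "play_rows", "arguments": {
  "commands": [
    {"grip":-1,"z":-0.055},
    {"z":-0.055},
    {"x":-0.0356,"y":-0.0393},
    {"x":-0.0356,"y":-0.0393},
    {"x":-0.0356,"y":-0.0393},
    {"x":-0.0356,"y":-0.0393},
    {"x":-0.0356,"y":-0.0393},
    {"x":-0.0356,"y":-0.0393},
    {"x":-0.0356,"y":-0.0393}
  ]
}}

```text
invalid input at $.commands[0]: expected keys grip, x, y, z, rx, ry, rz
```

>>> {"name": "play_rows", "arguments": {
  "commands": [
    {"x":-0.0356,"y":-0.0393},
    {"x":-0.0356,"y":-0.0393},
    {"x":-0.0356,"y":-0.0393},
    {"x":-0.0356,"y":-0.0393},
    {"x":-0.0356,"y":-0.0393},
    {"x":-0.0356,"y":-0.0393},
    {"x":-0.0356,"y":-0.0393},
    {}
  ]
}}

```text
invalid input at $.commands[0]: expected keys grip, x, y, z, rx, ry, rz
```

>>> {"name": "play_rows", "arguments": {
  "commands": [
    {"rz":0.18},
    {"rz":0.18},
    {"rz":0.18},
    {"rz":0.18},
    {"rz":0.18},
    {"rz":0.18},
    {"rz":0.18},
    {"rz":0.18},
    {"rz":0.18},
    {"rz":0.18},
    {"rz":0.18}
  ]
}}

```text
invalid input at $.commands[0]: expected keys grip, x, y, z, rx, ry, rz
```

>>> {"name": "play_rows", "arguments": {
  "commands": [
    {"rz":0.18},
    {"rz":0.18},
    {"rz":0.18},
    {"rz":0.15,"grip":-0.5},
    {},
    {}
  ]
}}

```text
invalid input at $.commands[0]: expected keys grip, x, y, z, rx, ry, rz
```

```bash
cat > st.py <<'E'
from rig import env
import numpy as np
s=env.observe()
for k in("time_s","q","position","tool_rot","ft_force","wrist_torque","grip_width"): print(k,np.round(s[k],4).tolist())
E
python3 st.py
```

```text
time_s 1.0
q [50.6889, 21.8068, 74.3344, -0.0022, 83.8583, -12.3354]
position [0.2495, 0.4901, 0.2453]
tool_rot [[-0.8912, 0.4536, 0.0], [0.4536, 0.8912, -0.0], [-0.0, 0.0, -1.0]]
ft_force [0.1846, -0.7634, 0.1712]
wrist_torque [0.0134, 0.0331, 0.0236]
grip_width 0.0854
```

>>> {"name": "play_rows", "arguments": {
  "commands": [
    {"grip":-1,"x":0,"y":0,"z":-0.055,"rx":0,"ry":0,"rz":0},
    {"grip":-1,"x":0,"y":0,"z":-0.06,"rx":0,"ry":0,"rz":0},
    {"grip":-1,"x":-0.0356,"y":-0.0393,"z":0,"rx":0,"ry":0,"rz":0},
    {"grip":-1,"x":-0.0356,"y":-0.0393,"z":0,"rx":0,"ry":0,"rz":0},
    {"grip":-1,"x":-0.0356,"y":-0.0393,"z":0,"rx":0,"ry":0,"rz":0},
    {"grip":-1,"x":-0.0356,"y":-0.0393,"z":0,"rx":0,"ry":0,"rz":0},
    {"grip":-1,"x":-0.0356,"y":-0.0393,"z":0,"rx":0,"ry":0,"rz":0},
    {"grip":-1,"x":-0.0356,"y":-0.0393,"z":0,"rx":0,"ry":0,"rz":0},
    {"grip":-1,"x":-0.0356,"y":-0.0393,"z":0,"rx":0,"ry":0,"rz":0}
  ]
}}

```text
time_s: 2.12
position: [0.3468, 0.1303, 0.3605]
tool_rot: [[-0.891, 0.453, 0.001], [0.453, 0.891, 0.0], [-0.001, 0.0, -1.0]]
ft_force: [1.6, 0.7, 0.1]
grip_width: 0.0859
```

```bash
python3 st.py
```

```text
time_s 2.125
q [2.1048, -0.9546, 84.5316, -0.0003, 96.3823, -60.9331]
position [0.3468, 0.1303, 0.3605]
tool_rot [[-0.8913, 0.4534, 0.0007], [0.4534, 0.8913, 0.0], [-0.0006, 0.0003, -1.0]]
ft_force [1.6056, 0.6821, 0.0807]
wrist_torque [0.0195, 0.0202, 0.0542]
grip_width 0.0859
```

>>> {"name": "play_rows", "arguments": {
  "commands": [
    {"grip":-1,"x":-0.0356,"y":-0.0393,"z":0,"rx":0,"ry":0,"rz":0.15},
    {"grip":-1,"x":-0.0426,"y":-0.0316,"z":0,"rx":0,"ry":0,"rz":0},
    {"grip":-1,"x":-0.0426,"y":-0.0316,"z":0,"rx":0,"ry":0,"rz":0},
    {"grip":-1,"x":-0.0426,"y":-0.0316,"z":0,"rx":0,"ry":0,"rz":0},
    {"grip":-1,"x":-0.0426,"y":-0.0316,"z":0,"rx":0,"ry":0,"rz":0},
    {"grip":-1,"x":-0.0426,"y":-0.0316,"z":0,"rx":0,"ry":0,"rz":0},
    {"grip":-1,"x":-0.0426,"y":-0.0316,"z":0,"rx":0,"ry":0,"rz":0},
    {"grip":-1,"x":0,"y":0,"z":0,"rx":0,"ry":0,"rz":0.18},
    {"grip":-1,"x":0,"y":0,"z":0,"rx":0,"ry":0,"rz":0.18},
    {"grip":-1,"x":0,"y":0,"z":0,"rx":0,"ry":0,"rz":0.18},
    {"grip":-1,"x":0,"y":0,"z":0,"rx":0,"ry":0,"rz":0.18},
    {"grip":-1,"x":0,"y":0,"z":0,"rx":0,"ry":0,"rz":0.18}
  ]
}}

```text
time_s: 3.62
position: [0.4583, -0.2221, 0.3603]
tool_rot: [[-0.044, 0.999, 0.0], [0.999, 0.044, 0.0], [0.0, 0.0, -1.0]]
ft_force: [0.4, 0.1, -0.2]
grip_width: 0.0852
```

>>> {"name": "play_rows", "arguments": {
  "commands": [
    {"grip":-1,"x":0,"y":0,"z":0,"rx":0,"ry":0,"rz":0.18},
    {"grip":-1,"x":0,"y":0,"z":0,"rx":0,"ry":0,"rz":0.18},
    {"grip":-1,"x":0,"y":0,"z":0,"rx":0,"ry":0,"rz":0.18},
    {"grip":-1,"x":0,"y":0,"z":0,"rx":0,"ry":0,"rz":0.18},
    {"grip":-1,"x":0,"y":0,"z":0,"rx":0,"ry":0,"rz":0.18},
    {"grip":-0.5,"x":0,"y":0,"z":0,"rx":0,"ry":0,"rz":0.18},
    {"grip":-0.5,"x":0,"y":0,"z":0,"rx":0,"ry":0,"rz":0.18},
    {"grip":-0.5,"x":0,"y":0,"z":0,"rx":0,"ry":0,"rz":0.18},
    {"grip":-0.5,"x":0,"y":0,"z":0,"rx":0,"ry":0,"rz":0.18},
    {"grip":-0.5,"x":0,"y":0,"z":0,"rx":0,"ry":0,"rz":0}
  ]
}}

```text
time_s: 4.88
position: [0.4583, -0.2221, 0.3603]
tool_rot: [[1.0, 0.002, -0.0], [0.002, -1.0, -0.0], [-0.0, 0.0, -1.0]]
ft_force: [-0.0, -0.6, -0.2]
grip_width: 0.0643
```

```bash
python3 st.py
```

```text
time_s 4.875
q [-39.198, 14.3262, 66.6437, -0.0014, 99.0304, 50.6632]
position [0.4583, -0.2221, 0.3603]
tool_rot [[1.0, 0.0024, -0.0], [0.0024, -1.0, -0.0], [-0.0, 0.0, -1.0]]
ft_force [-0.0264, -0.5627, -0.236]
wrist_torque [-0.059, 0.0067, -0.0168]
grip_width 0.0643
```

>>> {"name": "play_rows", "arguments": {
  "commands": [
    {"grip":-0.5,"x":-0.014,"y":0.0034,"z":0.05,"rx":0,"ry":0,"rz":0.01},
    {"grip":-0.5,"x":0,"y":0,"z":0.06,"rx":0,"ry":0,"rz":0},
    {"grip":-0.5,"x":0,"y":0,"z":0.06,"rx":0,"ry":0,"rz":0},
    {"grip":-0.5,"x":0,"y":0,"z":0.06,"rx":0,"ry":0,"rz":0},
    {"grip":-0.5,"x":0,"y":0,"z":0.06,"rx":0,"ry":0,"rz":0},
    {"grip":-0.5,"x":0,"y":0,"z":0.02,"rx":0,"ry":0,"rz":0},
    {"grip":-0.5,"x":0,"y":0,"z":0,"rx":0,"ry":0,"rz":0}
  ]
}}

```text
time_s: 5.75
position: [0.4439, -0.2252, 0.0493]
tool_rot: [[1.0, -0.006, -0.002], [-0.006, -1.0, 0.002], [-0.002, -0.002, -1.0]]
ft_force: [0.3, -0.2, 0.3]
grip_width: 0.0642
```

```bash
cat > snap.py <<'E'
import sys
from rig import optics
import cv2,numpy as np
n,tag,u0,u1,v0,v1,k=sys.argv[1],sys.argv[2],*map(int,sys.argv[3:8])
d=optics.get_image(n); np.savez(f"pics/{n}{tag}.npz",**d)
cv2.imwrite(f"pics/{n}{tag}.png",cv2.resize(d["color"][v0:v1,u0:u1],None,fx=k,fy=k,interpolation=cv2.INTER_CUBIC))
E
python3 snap.py scene 1 290 400 230 320 7; python3 st.py; python3 - <<'E'
from h import *
from rig import env
d=np.load("pics/scene1.npz"); s=env.observe(); p=np.array(s["position"])
print(proj(d,[p,p+[0,0,-.014]]))
E
```

```text
time_s 5.8
q [-40.5528, 30.5884, 97.7625, -0.0017, 51.6597, 49.8322]
position [0.4445, -0.2257, 0.0505]
tool_rot [[1.0, -0.0067, -0.0002], [-0.0067, -1.0, 0.0001], [-0.0002, -0.0001, -1.0]]
ft_force [0.4302, -0.4308, -0.6821]
wrist_torque [0.0368, 0.0001, -0.0156]
grip_width 0.0642
[[337.7729579  285.93621489]
 [337.41288852 290.31353613]]
```

View pics/scene1.png

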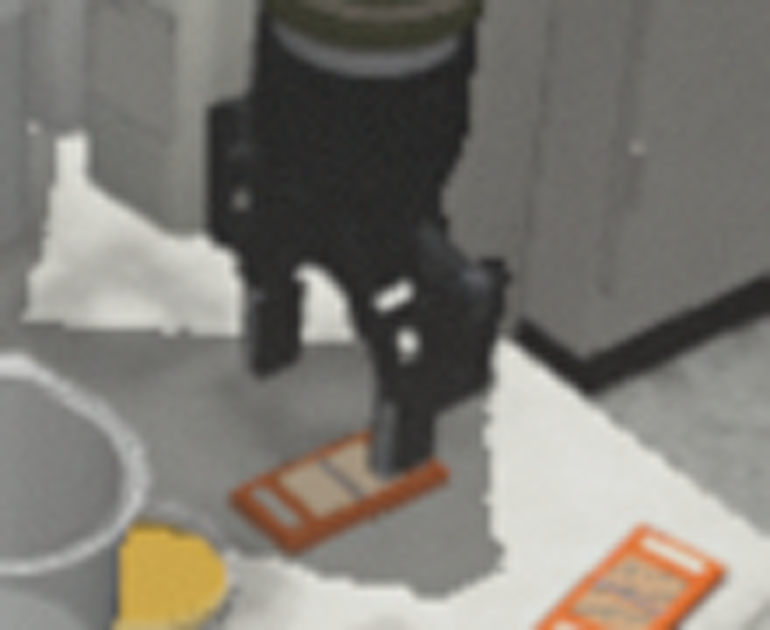

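The fingertips at px (329,284) and (347,297) straddle the chamber, with their midpoint within 1 px of the scene prediction, so I trust the scene calibration. Next I narrow the jaws and go down in small steps.

>>> {"name": "play_rows", "arguments": {
  "commands": [
    {"grip":-0.15,"x":-0.003,"y":0,"z":0.01,"rx":0,"ry":0,"rz":0},
    {"grip":-0.15,"x":0,"y":0,"z":0.01,"rx":0,"ry":0,"rz":0},
    {"grip":-0.15,"x":0,"y":0,"z":0.005,"rx":0,"ry":0,"rz":0},
    {"grip":-0.15,"x":0,"y":0,"z":0.003,"rx":0,"ry":0,"rz":0},
    {"grip":-0.15,"x":0,"y":0,"z":0.002,"rx":0,"ry":0,"rz":0},
    {"grip":-0.15,"x":0,"y":0,"z":0,"rx":0,"ry":0,"rz":0}
  ]
}}

```text
time_s: 6.55
position: [0.4413, -0.2255, 0.0203]
tool_rot: [[1.0, -0.009, -0.0], [-0.009, -1.0, -0.0], [-0.0, 0.0, -1.0]]
ft_force: [0.5, -0.2, -0.4]
grip_width: 0.0492
```

```bash
python3 snap.py scene 2 290 400 230 320 7; python3 st.py
```

```text
time_s 6.6
q [-40.7827, 33.3717, 99.6788, 0.0003, 46.9393, 49.7416]
position [0.4414, -0.2256, 0.0204]
tool_rot [[1.0, -0.0092, 0.0001], [-0.0092, -1.0, -0.0001], [0.0001, 0.0001, -1.0]]
ft_force [-0.251, -0.7606, 0.1252]
wrist_torque [0.0077, 0.0284, 0.0318]
grip_width 0.0495
```

View pics/scene2.png

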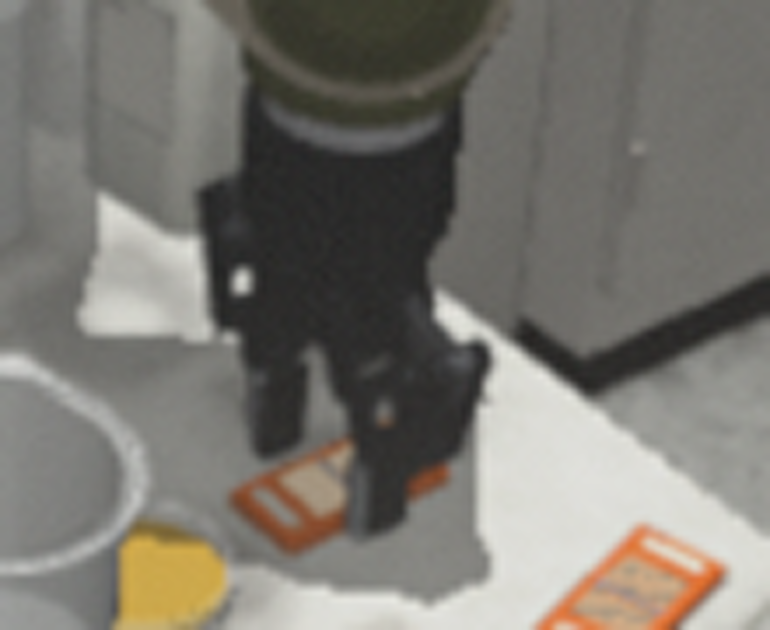

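The fingers straddle the chamber with no contact yet. I'll go down a little more and close gently.

>>> {"name": "play_rows", "arguments": {
  "commands": [
    {"grip":-0.15,"x":0,"y":0,"z":0.002,"rx":0,"ry":0,"rz":0},
    {"grip":-0.15,"x":0,"y":0,"z":0.0015,"rx":0,"ry":0,"rz":0},
    {"grip":-0.15,"x":0,"y":0,"z":0,"rx":0,"ry":0,"rz":0}
  ],
  "squeeze": 30
}}

```text
time_s: 6.98
position: [0.4413, -0.2255, 0.0167]
tool_rot: [[1.0, -0.009, -0.0], [-0.009, -1.0, 0.0], [-0.0, -0.0, -1.0]]
ft_force: [0.4, 0.6, 0.2]
grip_width: 0.0489
```

>>> {"name": "play_rows", "arguments": {
  "commands": [
    {"grip":0.3,"x":0,"y":0,"z":0,"rx":0,"ry":0,"rz":0},
    {"grip":0.3,"x":0,"y":0,"z":0,"rx":0,"ry":0,"rz":0},
    {"grip":0.3,"x":0,"y":0,"z":0,"rx":0,"ry":0,"rz":0},
    {"grip":0.3,"x":0,"y":0,"z":0,"rx":0,"ry":0,"rz":0}
  ]
}}

```text
time_s: 7.48
position: [0.4411, -0.2247, 0.0172]
tool_rot: [[1.0, -0.009, -0.001], [-0.009, -1.0, 0.001], [-0.001, -0.001, -1.0]]
ft_force: [-0.1, 4.6, 7.2]
grip_width: 0.0346
```

>>> {"name": "play_rows", "arguments": {
  "commands": [
    {"grip":0.7,"x":0,"y":0,"z":-0.001,"rx":0,"ry":0,"rz":0},
    {"grip":0.7,"x":0,"y":0,"z":0,"rx":0,"ry":0,"rz":0},
    {"grip":0.7,"x":0,"y":0,"z":0,"rx":0,"ry":0,"rz":0},
    {"grip":0.7,"x":0,"y":0,"z":-0.01,"rx":0,"ry":0,"rz":0},
    {"grip":0.7,"x":0,"y":0,"z":-0.02,"rx":0,"ry":0,"rz":0},
    {"grip":0.7,"x":0,"y":0,"z":-0.03,"rx":0,"ry":0,"rz":0},
    {"grip":0.7,"x":0,"y":0,"z":0,"rx":0,"ry":0,"rz":0}
  ],
  "squeeze": 50
}}

```text
time_s: 8.35
position: [0.4421, -0.2262, 0.0799]
tool_rot: [[1.0, -0.009, 0.003], [-0.009, -1.0, -0.003], [0.004, 0.003, -1.0]]
ft_force: [0.2, 0.1, -1.1]
grip_width: 0.0337
```

```bash
python3 snap.py scene 3 290 400 200 320 6; python3 st.py
```

```text
time_s 8.4
q [-40.7825, 27.7574, 96.6731, -0.001, 55.4549, 49.745]
position [0.4415, -0.2257, 0.0786]
tool_rot [[1.0, -0.0092, 0.0015], [-0.0092, -1.0, -0.0013], [0.0015, 0.0013, -1.0]]
ft_force [0.197, 0.3797, -0.6525]
wrist_torque [0.0136, -0.021, -0.0056]
grip_width 0.0342
```

View pics/scene3.png

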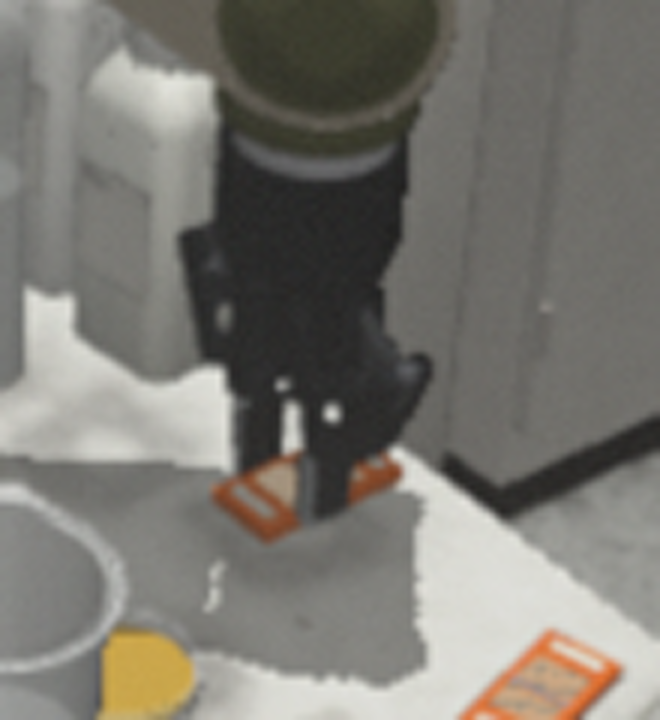

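The chamber is held level and off the table. Now I measure its lie in the gripper.

```bash
python3 - <<'E'
from h import *
d=np.load("pics/scene3.npz"); im=d["color"]; hsv=cv2.cvtColor(im,cv2.COLOR_BGR2HSV)
m=((hsv[...,0]<14)&(hsv[...,1]>120)&(hsv[...,2]>70))
v,u=np.nonzero(m); k=(u>318)&(u<360)&(v>268)&(v<296); u,v=u[k],v[k]
p=np.array([0.4415,-.2257,.0786])
W=toplane(d,np.c_[u,v],.0694)
print("n",len(u),"rel",(W.min(0)-p).round(4),(W.max(0)-p).round(4))
C=cloud(d)[v,u]; print("depth z",np.percentile(C[:,2],[5,25,50,75,95]).round(4), "x",C[:,0].min().round(4),C[:,0].max().round(4))
# tilt: z vs x of upward facing
for a,b in((.40,.425),(.425,.45),(.45,.475),(.475,.5)):
    q=(C[:,0]>a)&(C[:,0]<b); print(a,q.sum(),np.median(C[q,2]).round(4) if q.any() else None)
# overlay predicted corners
img=im.copy()
for off in (0.004,0.007,0.010):
    B=np.array([[sx*.038+off,sy*.018,.0694-.0786] for sx,sy in((-1,-1),(1,-1),(1,1),(-1,1))])+p
    print(off,proj(d,B).round(1).tolist())
E
```

```text
n 90 rel [-0.0303 -0.0234 -0.0092] [ 0.046   0.0172 -0.0092]
depth z [0.0649 0.0666 0.0684 0.0693 0.0708] x -0.2363 0.4892
0.4 34 0.068
0.425 23 0.0686
0.45 17 0.0688
0.475 15 0.0686
0.004 [[331.3, 288.9], [354.8, 278.3], [345.5, 271.2], [322.2, 281.3]]
0.007 [[332.3, 288.4], [355.7, 277.9], [346.4, 270.8], [323.1, 280.9]]
0.01 [[333.2, 288.0], [356.6, 277.5], [347.3, 270.4], [324.1, 280.5]]
```

```bash
cat > deck.py <<'E'
import numpy as np
def frame(o,yaw,tilt=25):
    y,t=np.radians(yaw),np.radians(tilt)
    ex=np.array([np.cos(t)*np.cos(y),np.cos(t)*np.sin(y),np.sin(t)]); n=np.array([-np.sin(t)*np.cos(y),-np.sin(t)*np.sin(y),np.cos(t)])
    return np.array(o,float),np.c_[ex,np.cross(n,ex),n]
O,R=frame([.471,.3356,.059],32.5)
E
python3 - <<'E'
from h import *; from deck import *
for n,(u0,u1,v0,v1) in(("scene",(150,270,160,230)),("top",(150,230,160,240))):
    d=np.load(f"pics/{n}0.npz"); f=7
    im=cv2.resize(d["color"][v0:v1,u0:u1],None,fx=f,fy=f,interpolation=cv2.INTER_CUBIC)
    def line(pts,c):
        q=((proj(d,O+np.array(pts)@R.T)-[u0,v0]+.5)*f).astype(np.int32); cv2.polylines(im,[q],True,c,1)
    line([[-.102,-.045,0],[.042,-.045,0],[.042,.045,0],[-.102,.045,0]],(0,0,255))
    line([[-.016,-.011,.0257],[.044,-.011,.0257],[.044,.011,.0257],[-.016,.011,.0257]],(0,255,0))
    a=np.linspace(0,6.28,30)
    for h in(.0355,.0635): line(np.c_[.026+.017*np.cos(a),.017*np.sin(a),0*a+h],(255,255,0))
    cv2.imwrite(f"pics/{n}0_ov.png",im)
E
```

```text
(no output)
```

View pics/scene0_ov.png

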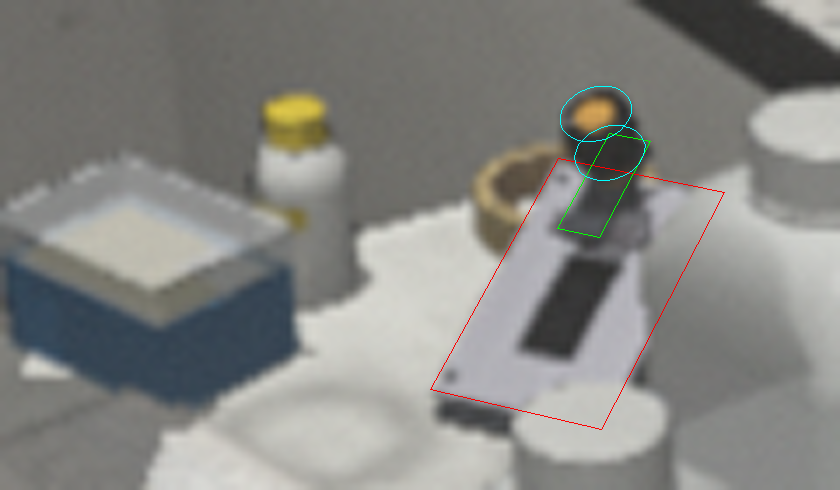

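View pics/top0_ov.png

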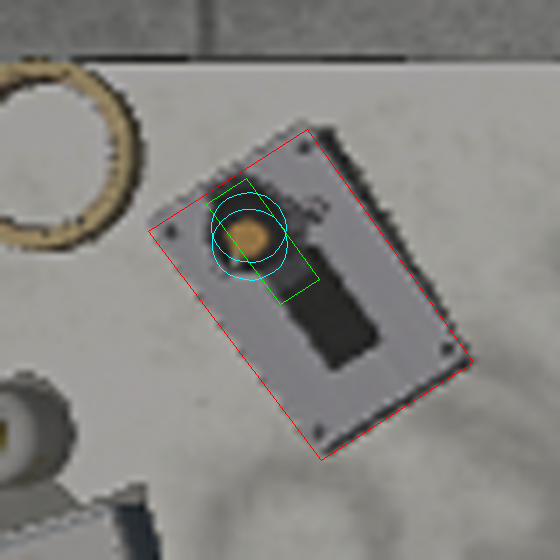

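The overlay fits both views. The dark strip and the orange nut top lie on the model axis within about 1 px, so the deck pose is good to about 2 mm. Now I compute the waypoints.

```bash
cat > rel.py <<'E'
import sys; from deck import *; from rig import env
from scipy.spatial.transform import Rotation as Ro
s=env.observe(); p=np.array(s["position"]); T=np.array(s["tool_rot"])
print("t",s["time_s"],"TCP in deck mm",((p-O)@R*1000).round(2),"rotvec to deck-aligned (tool)",Ro.from_matrix(T.T@(R@np.diag([1,-1,-1]))).as_rotvec().round(4),"ft deck",(np.array(s["ft_force"])@R).round(2),"q6",round(s["q"][5],1),"w",round(s["grip_width"],4))
if len(sys.argv)>3:
    t=O+R@(np.array(list(map(float,sys.argv[1:4])))/1000); print("target world",t.round(4),"shift tool",((t-p)@T).round(4))
E
python3 rel.py -68 0 29.2; python3 rel.py -68 0 129.2
```

```text
t 8.4 TCP in deck mm [-287.58 -457.55  155.72] rotvec to deck-aligned (tool) [ 0.1274  0.423  -0.5668] ft deck [ 0.06  0.21 -0.75] q6 49.7 w 0.0342
target world [0.4086 0.2959 0.0567] shift tool [-0.0377 -0.5213  0.0211]
t 8.4 TCP in deck mm [-287.58 -457.55  155.72] rotvec to deck-aligned (tool) [ 0.1274  0.423  -0.5668] ft deck [ 0.06  0.21 -0.75] q6 49.7 w 0.0342
target world [0.373  0.2731 0.1474] shift tool [-0.073  -0.4981 -0.0695]
```

>>> {"name": "play_rows", "arguments": {
  "commands": [
    {"grip":0.7,"x":0,"y":0,"z":-0.057,"rx":0,"ry":0,"rz":0},
    {"grip":0.7,"x":0,"y":0,"z":-0.057,"rx":0,"ry":0,"rz":0},
    {"grip":0.7,"x":0,"y":0,"z":-0.057,"rx":0,"ry":0,"rz":0},
    {"grip":0.7,"x":0,"y":0,"z":-0.057,"rx":0,"ry":0,"rz":0},
    {"grip":0.7,"x":0,"y":0,"z":-0.057,"rx":0,"ry":0,"rz":0},
    {"grip":0.7,"x":0,"y":0,"z":0,"rx":0,"ry":0,"rz":0}
  ]
}}

```text
time_s: 9.15
position: [0.4419, -0.2261, 0.3657]
tool_rot: [[1.0, -0.009, 0.005], [-0.009, -1.0, -0.004], [0.005, 0.004, -1.0]]
ft_force: [-0.6, 0.3, -1.1]
grip_width: 0.0338
```

>>> {"name": "play_rows", "arguments": {
  "commands": [
    {"grip":0.7,"x":-0.0073,"y":-0.0498,"z":0,"rx":0,"ry":0,"rz":0},
    {"grip":0.7,"x":-0.0073,"y":-0.0498,"z":0,"rx":0,"ry":0,"rz":0},
    {"grip":0.7,"x":-0.0073,"y":-0.0498,"z":0,"rx":0,"ry":0,"rz":0},
    {"grip":0.7,"x":-0.0073,"y":-0.0498,"z":0,"rx":0,"ry":0,"rz":0},
    {"grip":0.7,"x":-0.0073,"y":-0.0498,"z":0,"rx":0,"ry":0,"rz":0},
    {"grip":0.7,"x":-0.0073,"y":-0.0498,"z":0,"rx":0,"ry":0,"rz":0},
    {"grip":0.7,"x":-0.0073,"y":-0.0498,"z":0,"rx":0,"ry":0,"rz":0},
    {"grip":0.7,"x":-0.0073,"y":-0.0498,"z":0,"rx":0,"ry":0,"rz":0},
    {"grip":0.7,"x":-0.0073,"y":-0.0498,"z":0,"rx":0,"ry":0,"rz":0},
    {"grip":0.7,"x":-0.0073,"y":-0.0498,"z":0,"rx":0,"ry":0,"rz":0},
    {"grip":0.7,"x":0,"y":0,"z":0,"rx":0,"ry":0,"rz":0}
  ]
}}

```text
time_s: 10.52
position: [0.3719, 0.2754, 0.3605]
tool_rot: [[1.0, -0.005, -0.004], [-0.005, -1.0, -0.001], [-0.004, 0.001, -1.0]]
ft_force: [-0.7, -1.1, -0.8]
grip_width: 0.0338
```

>>> {"name": "play_rows", "arguments": {
  "commands": [
    {"grip":0.7,"x":0,"y":0,"z":0,"rx":0.0255,"ry":0.0846,"rz":-0.1134},
    {"grip":0.7,"x":0,"y":0,"z":0,"rx":0.0255,"ry":0.0846,"rz":-0.1134},
    {"grip":0.7,"x":0,"y":0,"z":0,"rx":0.0255,"ry":0.0846,"rz":-0.1134},
    {"grip":0.7,"x":0,"y":0,"z":0,"rx":0.0255,"ry":0.0846,"rz":-0.1134},
    {"grip":0.7,"x":0,"y":0,"z":0,"rx":0.0255,"ry":0.0846,"rz":-0.1134},
    {"grip":0.7,"x":0,"y":0,"z":0,"rx":0,"ry":0,"rz":0}
  ]
}}

```text
time_s: 11.28
position: [0.3723, 0.2718, 0.3615]
tool_rot: [[0.768, 0.535, 0.353], [0.485, -0.845, 0.226], [0.419, -0.002, -0.908]]
ft_force: [0.8, -0.3, -0.8]
grip_width: 0.034
```

```bash
python3 rel.py -68 0 79; python3 st.py
```

```text
t 11.275 TCP in deck mm [ 21.31  -0.8  323.78] rotvec to deck-aligned (tool) [-0.0011  0.0036 -0.0034] ft deck [ 0.12 -0.72 -0.97] q6 74.7 w 0.034
target world [0.3909 0.2845 0.1019] shift tool [-8.840e-02 -2.000e-04  2.451e-01]
time_s 11.275
q [18.0183, -1.7495, 88.74, 6.5107, 69.0518, 74.6633]
position [0.3723, 0.2718, 0.3615]
tool_rot [[0.7675, 0.535, 0.3531], [0.4849, -0.8448, 0.2262], [0.4193, -0.0024, -0.9078]]
ft_force [0.8278, -0.3276, -0.8314]
wrist_torque [-0.1702, 0.1974, -0.0351]
grip_width 0.034
```

>>> {"name": "play_rows", "arguments": {
  "commands": [
    {"grip":0.7,"x":-0.0442,"y":0,"z":0,"rx":0,"ry":0.0036,"rz":-0.0034},
    {"grip":0.7,"x":-0.0442,"y":0,"z":0,"rx":0,"ry":0,"rz":0},
    {"grip":0.7,"x":0,"y":0,"z":0.049,"rx":0,"ry":0,"rz":0},
    {"grip":0.7,"x":0,"y":0,"z":0.049,"rx":0,"ry":0,"rz":0},
    {"grip":0.7,"x":0,"y":0,"z":0.049,"rx":0,"ry":0,"rz":0},
    {"grip":0.7,"x":0,"y":0,"z":0.049,"rx":0,"ry":0,"rz":0},
    {"grip":0.7,"x":0,"y":0,"z":0.049,"rx":0,"ry":0,"rz":0},
    {"grip":0.7,"x":0,"y":0,"z":0.02,"rx":0,"ry":0,"rz":0},
    {"grip":0.7,"x":0,"y":0,"z":0.01,"rx":0,"ry":0,"rz":0},
    {"grip":0.7,"x":0,"y":0,"z":0,"rx":0,"ry":0,"rz":0}
  ]
}}

```text
time_s: 12.52
position: [0.4039, 0.2933, 0.0761]
tool_rot: [[0.763, 0.539, 0.356], [0.488, -0.842, 0.23], [0.424, -0.001, -0.906]]
ft_force: [-0.2, 0.0, -0.9]
grip_width: 0.0333
```

```bash
python3 rel.py -68 0 29; python3 snap.py scene 4 180 290 140 230 7;python3 snap.py top 4 130 240 160 250 7
```

```text
t 12.525 TCP in deck mm [-64.72   0.37  49.02] rotvec to deck-aligned (tool) [-0.0022 -0.0016  0.0018] ft deck [-0.54  0.13 -0.76] q6 62.1 w 0.0333
target world [0.4087 0.2959 0.0565] shift tool [-0.0033  0.0004  0.02  ]
```

View pics/scene4.png

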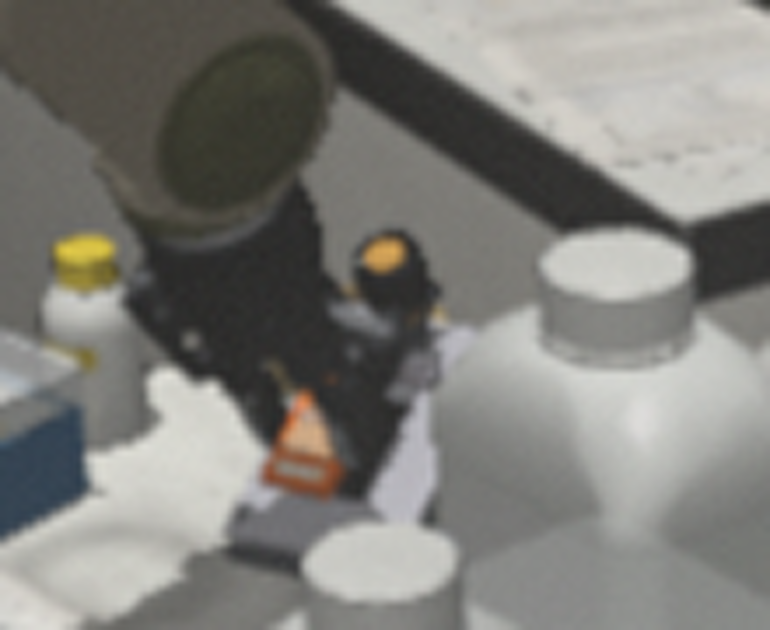

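View pics/top4.png

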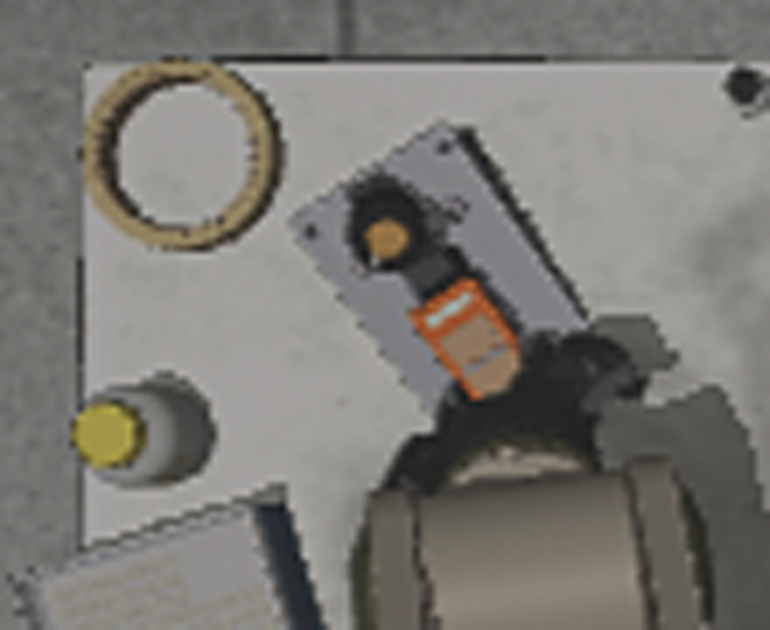

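The chamber is aligned with the deck, its upper end just short of the bar at top px (470,285). I back off a little, then go down until it touches.

>>> {"name": "play_rows", "arguments": {
  "commands": [
    {"grip":0.7,"x":-0.006,"y":0,"z":0,"rx":0,"ry":0,"rz":0},
    {"grip":0.7,"x":0,"y":0,"z":0.015,"rx":0,"ry":0,"rz":0},
    {"grip":0.7,"x":0,"y":0,"z":0.01,"rx":0,"ry":0,"rz":0},
    {"grip":0.7,"x":0,"y":0,"z":0.002,"rx":0,"ry":0,"rz":0},
    {"grip":0.7,"x":0,"y":0,"z":0,"rx":0,"ry":0,"rz":0}
  ]
}}

```text
time_s: 13.25
position: [0.4089, 0.2967, 0.0492]
tool_rot: [[0.762, 0.54, 0.357], [0.489, -0.842, 0.23], [0.425, -0.001, -0.905]]
ft_force: [0.4, 0.4, -1.0]
grip_width: 0.0334
```

```bash
python3 rel.py
```

```text
t 13.25 TCP in deck mm [-70.58   0.53  22.12] rotvec to deck-aligned (tool) [-0.002  -0.0025  0.0028] ft deck [ 0.06  0.14 -1.17] q6 57.5 w 0.0334
```

Chamber underside should now be about 5 mm above the deck.

>>> {"name": "play_rows", "arguments": {
  "commands": [
    {"grip":0.7,"x":0,"y":0,"z":0.0015,"rx":0,"ry":0,"rz":0},
    {"grip":0.7,"x":0,"y":0,"z":0.0015,"rx":0,"ry":0,"rz":0},
    {"grip":0.7,"x":0,"y":0,"z":0,"rx":0,"ry":0,"rz":0}
  ]
}}

```text
time_s: 13.62
position: [0.41, 0.2973, 0.0468]
tool_rot: [[0.762, 0.54, 0.358], [0.489, -0.842, 0.23], [0.425, -0.0, -0.905]]
ft_force: [-0.3, 1.3, -1.2]
grip_width: 0.0337
```

>>> {"name": "play_rows", "arguments": {
  "commands": [
    {"grip":0.7,"x":0,"y":0,"z":0.001,"rx":0,"ry":0,"rz":0},
    {"grip":0.7,"x":0,"y":0,"z":0,"rx":0,"ry":0,"rz":0}
  ]
}}

```text
time_s: 13.88
position: [0.4103, 0.2975, 0.0459]
tool_rot: [[0.762, 0.54, 0.358], [0.489, -0.842, 0.23], [0.425, -0.001, -0.905]]
ft_force: [-0.2, -0.2, -0.7]
grip_width: 0.0337
```

>>> {"name": "play_rows", "arguments": {
  "commands": [
    {"grip":0.7,"x":0,"y":0,"z":0.001,"rx":0,"ry":0,"rz":0},
    {"grip":0.7,"x":0,"y":0,"z":0,"rx":0,"ry":0,"rz":0}
  ]
}}

```text
time_s: 14.12
position: [0.4107, 0.2978, 0.0449]
tool_rot: [[0.762, 0.54, 0.358], [0.489, -0.842, 0.23], [0.425, -0.001, -0.905]]
ft_force: [-0.2, -0.3, -0.6]
grip_width: 0.0336
```

```bash
python3 rel.py
```

```text
t 14.125 TCP in deck mm [-70.5    0.51  17.34] rotvec to deck-aligned (tool) [-0.0019 -0.003   0.0028] ft deck [-0.57 -0.09 -0.42] q6 56.7 w 0.0336
```

>>> {"name": "play_rows", "arguments": {
  "commands": [
    {"grip":0.7,"x":0,"y":0,"z":0.001,"rx":0,"ry":0,"rz":0},
    {"grip":0.7,"x":0,"y":0,"z":0,"rx":0,"ry":0,"rz":0}
  ]
}}

```text
time_s: 14.38
position: [0.4109, 0.2979, 0.0444]
tool_rot: [[0.762, 0.54, 0.358], [0.489, -0.842, 0.23], [0.426, -0.0, -0.905]]
ft_force: [-3.0, -3.8, 6.6]
grip_width: 0.0334
```

>>> {"name": "play_rows", "arguments": {
  "commands": [
    {"grip":0.7,"x":0,"y":0,"z":0.0007,"rx":0,"ry":0,"rz":0},
    {"grip":0.7,"x":0,"y":0,"z":0,"rx":0,"ry":0,"rz":0}
  ]
}}

```text
time_s: 14.62
position: [0.4109, 0.298, 0.0443]
tool_rot: [[0.761, 0.54, 0.359], [0.489, -0.842, 0.23], [0.426, -0.0, -0.905]]
ft_force: [-7.4, -6.1, 16.8]
grip_width: 0.0339
```

```bash
python3 rel.py
```

```text
t 14.625 TCP in deck mm [-70.44   0.54  16.66] rotvec to deck-aligned (tool) [-0.0016 -0.0042  0.003 ] ft deck [-1.5  -1.21 19.23] q6 56.5 w 0.0339
```

Contact with the deck, at 19 N. I ease off by 1 mm and slide up the slope.

>>> {"name": "play_rows", "arguments": {
  "commands": [
    {"grip":0.7,"x":0,"y":0.0005,"z":-0.0012,"rx":0,"ry":0,"rz":0.003},
    {"grip":0.7,"x":0.004,"y":0,"z":0,"rx":0,"ry":0,"rz":0},
    {"grip":0.7,"x":0.004,"y":0,"z":0,"rx":0,"ry":0,"rz":0},
    {"grip":0.7,"x":0.004,"y":0,"z":0,"rx":0,"ry":0,"rz":0},
    {"grip":0.7,"x":0.004,"y":0,"z":0,"rx":0,"ry":0,"rz":0},
    {"grip":0.7,"x":0,"y":0,"z":0,"rx":0,"ry":0,"rz":0}
  ]
}}

```text
time_s: 15.38
position: [0.4243, 0.3056, 0.0517]
tool_rot: [[0.763, 0.538, 0.36], [0.486, -0.843, 0.231], [0.427, -0.001, -0.904]]
ft_force: [-0.2, -0.5, -0.1]
grip_width: 0.0337
```

```bash
python3 rel.py
```

```text
t 15.375 TCP in deck mm [-53.42  -0.2   16.91] rotvec to deck-aligned (tool) [-0.0013 -0.005  -0.    ] ft deck [-0.48 -0.31  0.1 ] q6 61.1 w 0.0337
```

>>> {"name": "play_rows", "arguments": {
  "commands": [
    {"grip":0.7,"x":0.002,"y":0,"z":0,"rx":0,"ry":0,"rz":0},
    {"grip":0.7,"x":0.002,"y":0,"z":0,"rx":0,"ry":0,"rz":0},
    {"grip":0.7,"x":0,"y":0,"z":0,"rx":0,"ry":0,"rz":0}
  ]
}}

```text
time_s: 15.75
position: [0.4266, 0.3073, 0.0531]
tool_rot: [[0.763, 0.538, 0.358], [0.486, -0.843, 0.23], [0.426, -0.002, -0.905]]
ft_force: [-1.1, -0.1, -0.8]
grip_width: 0.0338
```

```bash
python3 rel.py
```

```text
t 15.75 TCP in deck mm [-50.2   -0.06  16.93] rotvec to deck-aligned (tool) [-0.0017 -0.0035 -0.0002] ft deck [-1.19  0.55 -0.28] q6 62.0 w 0.0338
```

Expected stop at about TCP x = -46. I'll go in 1 mm steps.

>>> {"name": "play_rows", "arguments": {
  "commands": [
    {"grip":0.7,"x":0.001,"y":0,"z":0,"rx":0,"ry":0,"rz":0},
    {"grip":0.7,"x":0.001,"y":0,"z":0,"rx":0,"ry":0,"rz":0},
    {"grip":0.7,"x":0.001,"y":0,"z":0,"rx":0,"ry":0,"rz":0},
    {"grip":0.7,"x":0,"y":0,"z":0,"rx":0,"ry":0,"rz":0}
  ]
}}

```text
time_s: 16.25
position: [0.4286, 0.3086, 0.0542]
tool_rot: [[0.763, 0.538, 0.357], [0.486, -0.843, 0.23], [0.425, -0.002, -0.905]]
ft_force: [-0.9, -1.3, -0.6]
grip_width: 0.0337
```

>>> {"name": "play_rows", "arguments": {
  "commands": [
    {"grip":0.7,"x":0.001,"y":0,"z":0,"rx":0,"ry":0,"rz":0},
    {"grip":0.7,"x":0,"y":0,"z":0,"rx":0,"ry":0,"rz":0}
  ]
}}

```text
time_s: 16.5
position: [0.4286, 0.3088, 0.0543]
tool_rot: [[0.764, 0.538, 0.356], [0.486, -0.843, 0.23], [0.423, -0.002, -0.906]]
ft_force: [-4.3, -3.7, -1.4]
grip_width: 0.0338
```

>>> {"name": "play_rows", "arguments": {
  "commands": [
    {"grip":0.7,"x":0.001,"y":0,"z":0,"rx":0,"ry":0,"rz":0},
    {"grip":0.7,"x":0,"y":0,"z":0,"rx":0,"ry":0,"rz":0}
  ]
}}

```text
time_s: 16.75
position: [0.4286, 0.3089, 0.0543]
tool_rot: [[0.765, 0.538, 0.354], [0.487, -0.843, 0.229], [0.422, -0.003, -0.907]]
ft_force: [-5.0, -7.3, -0.5]
grip_width: 0.0338
```

```bash
python3 rel.py
```

```text
t 16.75 TCP in deck mm [-47.35   0.27  16.88] rotvec to deck-aligned (tool) [-0.0029  0.001  -0.0005] ft deck [-7.61 -3.52  2.95] q6 63.1 w 0.0338
```

It is against the stop. I set it down and open the jaws.

>>> {"name": "play_rows", "arguments": {
  "commands": [
    {"grip":0.7,"x":0,"y":0,"z":0.0007,"rx":0,"ry":0,"rz":0},
    {"grip":0.7,"x":0,"y":0,"z":0,"rx":0,"ry":0,"rz":0},
    {"grip":0.0,"x":0,"y":0,"z":0,"rx":0,"ry":0,"rz":0},
    {"grip":-0.2,"x":0,"y":0,"z":0,"rx":0,"ry":0,"rz":0},
    {"grip":-0.4,"x":0,"y":0,"z":0,"rx":0,"ry":0,"rz":0},
    {"grip":-0.4,"x":0,"y":0,"z":0,"rx":0,"ry":0,"rz":0}
  ]
}}

```text
time_s: 17.5
position: [0.4306, 0.3099, 0.0546]
tool_rot: [[0.763, 0.538, 0.358], [0.486, -0.843, 0.23], [0.426, -0.002, -0.905]]
ft_force: [0.8, 0.2, 0.2]
grip_width: 0.0597
```

```bash
python3 rel.py;  python3 snap.py top 5 130 240 160 250 7
```

```text
t 17.5 TCP in deck mm [-4.526e+01 -1.000e-02  1.623e+01] rotvec to deck-aligned (tool) [-0.0018 -0.0034 -0.0001] ft deck [ 0.8  -0.23 -0.14] q6 63.0 w 0.0597
```

View pics/top5.png

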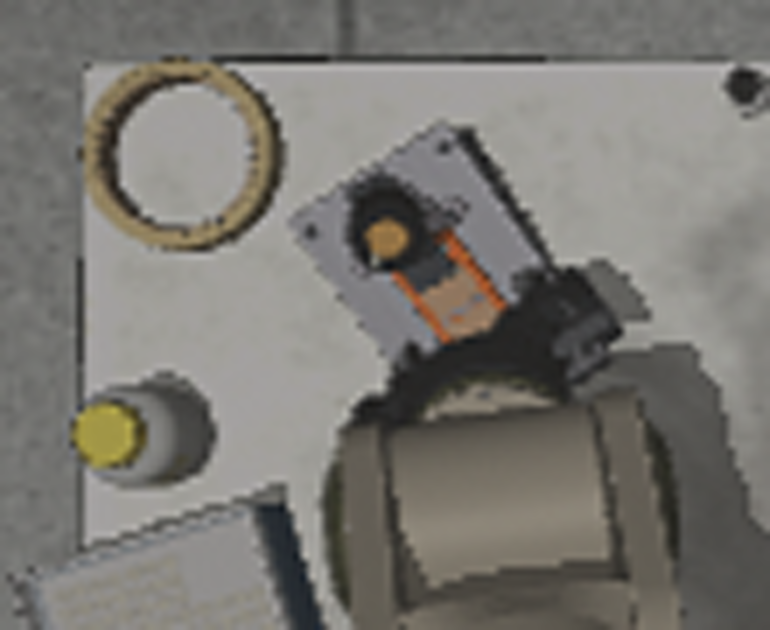

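>>> {"name": "play_rows", "arguments": {
  "commands": [
    {"grip":-0.4,"x":0,"y":0,"z":-0.02,"rx":0,"ry":0,"rz":0},
    {"grip":-0.4,"x":0,"y":0,"z":-0.04,"rx":0,"ry":0,"rz":0},
    {"grip":-0.4,"x":0,"y":0,"z":-0.05,"rx":0,"ry":0,"rz":0},
    {"grip":-0.4,"x":0,"y":0,"z":-0.05,"rx":0,"ry":0,"rz":0},
    {"grip":-0.5,"x":-0.04,"y":0,"z":-0.03,"rx":0,"ry":0,"rz":0},
    {"grip":-0.5,"x":-0.04,"y":0,"z":0,"rx":0,"ry":0,"rz":0},
    {"grip":-0.5,"x":0,"y":0,"z":0,"rx":0,"ry":0,"rz":-0.18},
    {"grip":-0.5,"x":0,"y":0,"z":0,"rx":0,"ry":0,"rz":-0.18},
    {"grip":-0.5,"x":0,"y":0,"z":0,"rx":0,"ry":0,"rz":-0.18},
    {"grip":-0.5,"x":0,"y":0,"z":0,"rx":0,"ry":0,"rz":-0.18},
    {"grip":-0.5,"x":0,"y":0,"z":0,"rx":0,"ry":0,"rz":-0.18},
    {"grip":-0.5,"x":0,"y":0,"z":0,"rx":0,"ry":0,"rz":-0.18}
  ]
}}

```text
time_s: 19.05
position: [0.3013, 0.2271, 0.1925]
tool_rot: [[-0.12, 0.926, 0.358], [0.972, 0.037, 0.23], [0.2, 0.376, -0.905]]
ft_force: [0.7, 0.1, 0.2]
grip_width: 0.0644
```

```bash
python3 rel.py 26 0 120;  python3 snap.py top 6 150 230 160 240 7; python3 snap.py scene 6 180 270 150 230 8; python3 - <<'E'
from h import *; from deck import *
for n,(u0,u1,v0,v1),f in(("scene",(180,270,150,230),8),("top",(150,230,160,240),7)):
    d=np.load(f"pics/{n}6.npz")
    im=cv2.resize(d["color"][v0:v1,u0:u1],None,fx=f,fy=f,interpolation=cv2.INTER_CUBIC)
    def line(pts,c):
        q=((proj(d,O+np.array(pts)@R.T)-[u0,v0]+.5)*f).astype(np.int32); cv2.polylines(im,[q],True,c,1)
    line([[-.102,-.045,0],[.042,-.045,0],[.042,.045,0],[-.102,.045,0]],(0,0,255))
    line([[-.076,-.018,.008],[0,-.018,.008],[0,.018,.008],[-.076,.018,.008]],(0,255,0))
    a=np.linspace(0,6.28,30)
    for h in(.0355,.0635): line(np.c_[.026+.017*np.cos(a),.017*np.sin(a),0*a+h],(255,255,0))
    cv2.imwrite(f"pics/{n}6_ov.png",im)
E
```

```text
t 19.05 TCP in deck mm [-126.08   -0.33  206.08] rotvec to deck-aligned (tool) [ 1.0000e-04 -3.9000e-03  1.0858e+00] ft deck [ 0.64 -0.23 -0.13] q6 0.1 w 0.0644
target world [0.4481 0.321  0.1787] shift tool [0.0709 0.1342 0.0866]
```

View pics/scene6_ov.png

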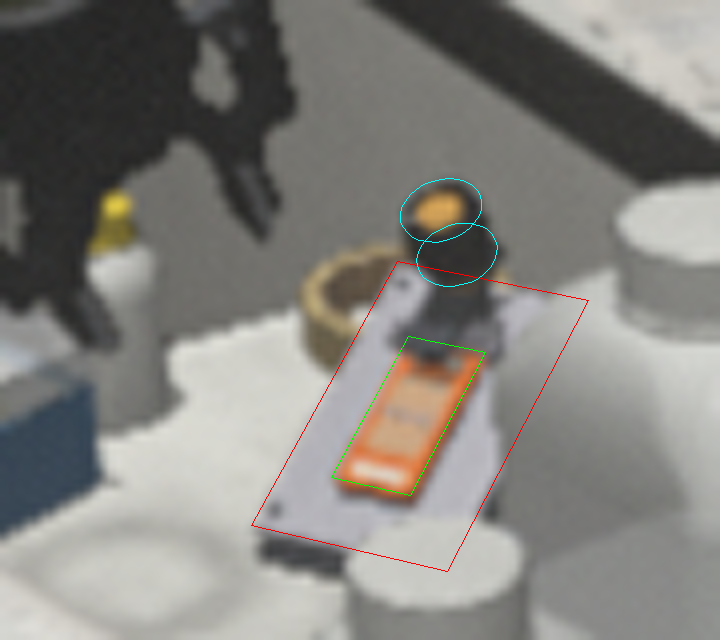

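View pics/top6_ov.png

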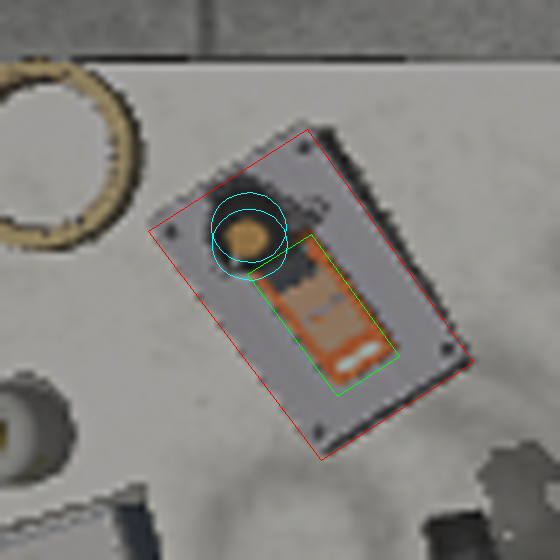

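In both views the chamber sits within 1–2 mm of the expected outline, against the stop and under the foot. I wind the wrist back for a long clockwise turn.

>>> {"name": "play_rows", "arguments": {
  "commands": [
    {"grip":-0.5,"x":0,"y":0,"z":0,"rx":0,"ry":0,"rz":-0.18},
    {"grip":-0.5,"x":0,"y":0,"z":0,"rx":0,"ry":0,"rz":-0.18},
    {"grip":-0.5,"x":0,"y":0,"z":0,"rx":0,"ry":0,"rz":-0.18},
    {"grip":-0.5,"x":0,"y":0,"z":0,"rx":0,"ry":0,"rz":-0.18},
    {"grip":-0.5,"x":0,"y":0,"z":0,"rx":0,"ry":0,"rz":-0.18},
    {"grip":-0.5,"x":0,"y":0,"z":0,"rx":0,"ry":0,"rz":-0.18},
    {"grip":-0.5,"x":0,"y":0,"z":0,"rx":0,"ry":0,"rz":-0.18},
    {"grip":-0.5,"x":0,"y":0,"z":0,"rx":0,"ry":0,"rz":-0.18},
    {"grip":-0.5,"x":0,"y":0,"z":0,"rx":0,"ry":0,"rz":-0.18},
    {"grip":-0.5,"x":0,"y":0,"z":0,"rx":0,"ry":0,"rz":-0.18},
    {"grip":-0.5,"x":0,"y":0,"z":0,"rx":0,"ry":0,"rz":-0.18},
    {"grip":-0.5,"x":0,"y":0,"z":0,"rx":0,"ry":0,"rz":-0.18}
  ]
}}

```text
time_s: 20.65
position: [0.3014, 0.2271, 0.1925]
tool_rot: [[-0.706, -0.611, 0.358], [-0.568, 0.79, 0.23], [-0.424, -0.041, -0.905]]
ft_force: [-0.3, 0.1, -0.9]
grip_width: 0.0642
```

>>> {"name": "play_rows", "arguments": {
  "commands": [
    {"grip":-0.5,"x":0,"y":0,"z":0,"rx":0,"ry":0,"rz":-0.18},
    {"grip":-0.5,"x":0,"y":0,"z":0,"rx":0,"ry":0,"rz":0}
  ]
}}

```text
time_s: 20.9
position: [0.3014, 0.2272, 0.1925]
tool_rot: [[-0.59, -0.724, 0.358], [-0.696, 0.68, 0.23], [-0.41, -0.113, -0.905]]
ft_force: [-0.4, -0.3, -0.3]
grip_width: 0.0642
```

```bash
python3 rel.py 26 0 120
```

```text
t 20.9 TCP in deck mm [-126.07   -0.31  206.05] rotvec to deck-aligned (tool) [-4.9000e-03  2.1000e-03 -2.8681e+00] ft deck [-0.58 -0.06 -0.02] q6 -133.4 w 0.0642
target world [0.4481 0.321  0.1787] shift tool [-0.1462 -0.0408  0.0865]
```

>>> {"name": "play_rows", "arguments": {
  "commands": [
    {"grip":-0.5,"x":-0.0487,"y":-0.0136,"z":0,"rx":0,"ry":0,"rz":0},
    {"grip":-0.5,"x":-0.0487,"y":-0.0136,"z":0,"rx":0,"ry":0,"rz":0},
    {"grip":-0.5,"x":-0.0487,"y":-0.0136,"z":0,"rx":0,"ry":0,"rz":0},
    {"grip":-0.5,"x":0,"y":0,"z":0.045,"rx":0,"ry":0,"rz":0},
    {"grip":-0.5,"x":0,"y":0,"z":0.042,"rx":0,"ry":0,"rz":0},
    {"grip":-0.5,"x":0,"y":0,"z":0,"rx":0,"ry":0,"rz":0}
  ]
}}

```text
time_s: 21.65
position: [0.4473, 0.3215, 0.1756]
tool_rot: [[-0.592, -0.725, 0.353], [-0.696, 0.68, 0.228], [-0.406, -0.111, -0.907]]
ft_force: [-0.1, 0.6, 0.3]
grip_width: 0.064
```

```bash
python3 rel.py 26 0 85; python3 snap.py scene 7 190 280 140 220 8; python3 snap.py top 7 140 240 150 230 7
```

```text
t 21.65 TCP in deck mm [ 24.32   0.87 117.35] rotvec to deck-aligned (tool) [ 0.003   0.0047 -2.8689] ft deck [0.31 0.52 0.14] q6 -121.8 w 0.064
target world [0.4606 0.329  0.147 ] shift tool [-0.0014 -0.0014  0.0323]
```

View pics/scene7.png

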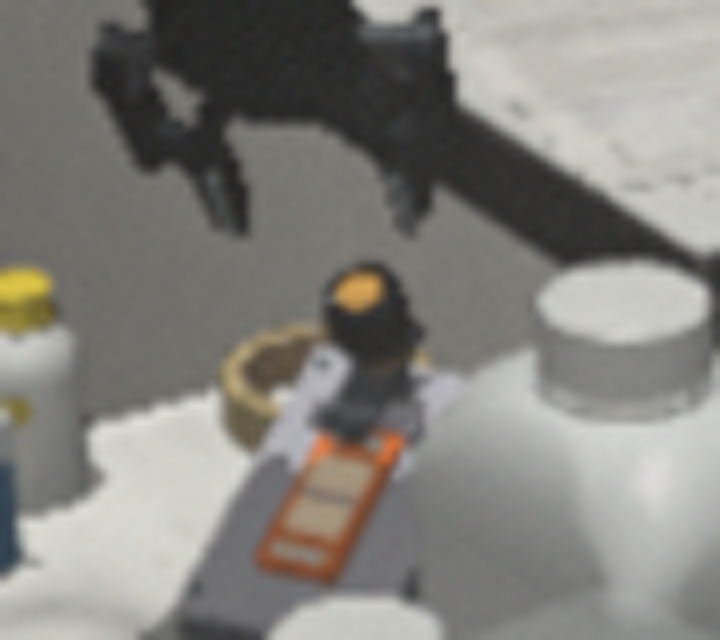

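View pics/top7.png

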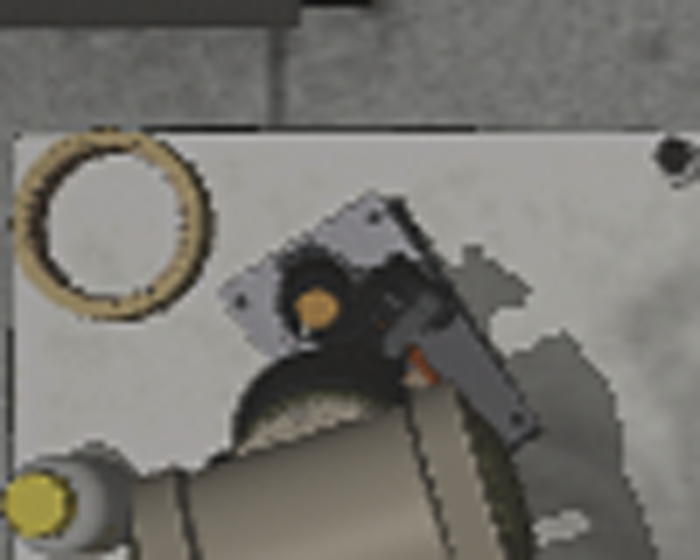

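Tip midpoint at scene px (230,169) and nut top at (235,176). Allowing for the remaining 2 mm shift, the jaws line up over the nut. Going down.

>>> {"name": "play_rows", "arguments": {
  "commands": [
    {"grip":-0.5,"x":-0.0014,"y":-0.0014,"z":0.02,"rx":0,"ry":0,"rz":0},
    {"grip":-0.5,"x":0,"y":0,"z":0.013,"rx":0,"ry":0,"rz":0},
    {"grip":-0.5,"x":0,"y":0,"z":0,"rx":0,"ry":0,"rz":0}
  ]
}}

```text
time_s: 22.12
position: [0.4614, 0.3292, 0.1493]
tool_rot: [[-0.587, -0.726, 0.358], [-0.698, 0.678, 0.23], [-0.409, -0.115, -0.905]]
ft_force: [0.3, 0.6, 0.0]
grip_width: 0.0642
```

```bash
python3 rel.py 26 0 48; python3 snap.py scene 8 190 280 140 220 8
```

```text
t 22.125 TCP in deck mm [27.72 -0.18 86.76] rotvec to deck-aligned (tool) [-4.6000e-03  2.2000e-03 -2.8643e+00] ft deck [ 0.52  0.4  -0.24] q6 -122.5 w 0.0642
target world [0.4738 0.3374 0.1135] shift tool [0.0017 0.0006 0.0388]
```

View pics/scene8.png

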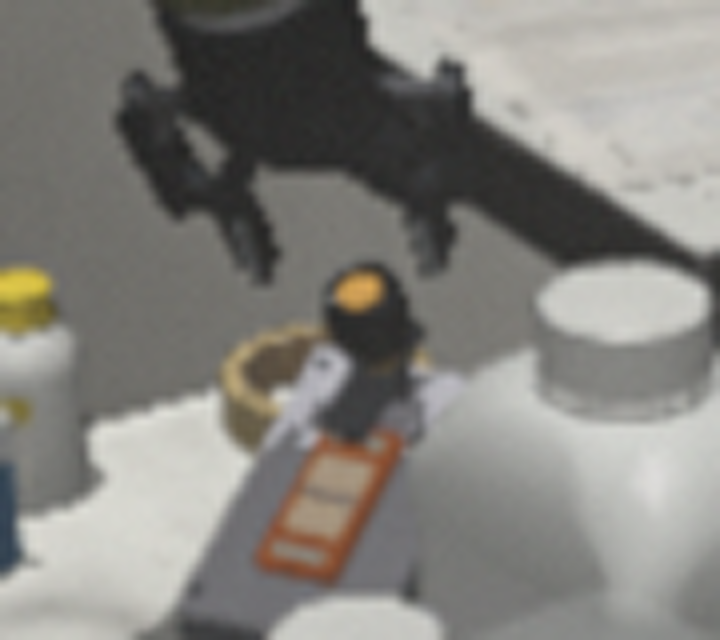

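>>> {"name": "play_rows", "arguments": {
  "commands": [
    {"grip":-0.5,"x":0.001,"y":0.0003,"z":0.01,"rx":0,"ry":0,"rz":0},
    {"grip":-0.5,"x":0,"y":0,"z":0.01,"rx":0,"ry":0,"rz":0},
    {"grip":-0.5,"x":0,"y":0,"z":0.01,"rx":0,"ry":0,"rz":0},
    {"grip":-0.3,"x":0,"y":0,"z":0.007,"rx":0,"ry":0,"rz":0},
    {"grip":-0.2,"x":0,"y":0,"z":0,"rx":0,"ry":0,"rz":0},
    {"grip":-0.2,"x":0,"y":0,"z":0,"rx":0,"ry":0,"rz":0}
  ]
}}

```text
time_s: 22.92
position: [0.4739, 0.3374, 0.1153]
tool_rot: [[-0.586, -0.727, 0.358], [-0.699, 0.677, 0.23], [-0.41, -0.115, -0.905]]
ft_force: [-0.0, 1.3, 0.3]
grip_width: 0.0509
```

```bash
python3 rel.py 26 0 48; python3 snap.py scene 9 190 280 140 220 8
```

```text
t 22.925 TCP in deck mm [26.87 -0.08 49.6 ] rotvec to deck-aligned (tool) [-5.0000e-03  2.1000e-03 -2.8633e+00] ft deck [ 0.72  1.11 -0.02] q6 -123.1 w 0.0509
target world [0.4738 0.3374 0.1135] shift tool [0.0008 0.0003 0.0016]
```

View pics/scene9.png

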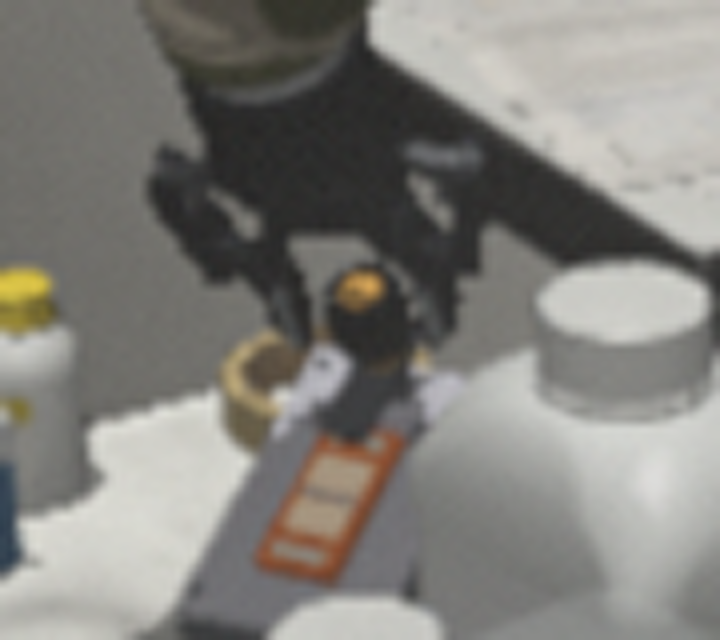

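The jaws straddle the nut with about 8 mm on each side. I close on it and start turning, following it down.

>>> {"name": "play_rows", "arguments": {
  "commands": [
    {"grip":-0.2,"x":0.0005,"y":0,"z":0.002,"rx":0,"ry":0,"rz":0},
    {"grip":0.7,"x":0,"y":0,"z":0,"rx":0,"ry":0,"rz":0},
    {"grip":0.7,"x":0,"y":0,"z":0,"rx":0,"ry":0,"rz":0},
    {"grip":0.7,"x":0,"y":0,"z":0,"rx":0,"ry":0,"rz":0},
    {"grip":0.7,"x":0,"y":0,"z":0,"rx":0,"ry":0,"rz":0},
    {"grip":0.7,"x":0,"y":0,"z":0,"rx":0,"ry":0,"rz":0}
  ],
  "squeeze": 40
}}

```text
time_s: 23.72
position: [0.4741, 0.3376, 0.1133]
tool_rot: [[-0.586, -0.727, 0.358], [-0.699, 0.677, 0.23], [-0.409, -0.115, -0.905]]
ft_force: [-5.6, 0.4, 4.7]
grip_width: 0.0322
```

```bash
python3 rel.py; python3 st.py | tail -3
```

```text
t 23.725 TCP in deck mm [ 2.625e+01 -1.000e-02  4.766e+01] rotvec to deck-aligned (tool) [-4.7000e-03  2.5000e-03 -2.8633e+00] ft deck [-2.06  3.33  6.18] q6 -123.2 w 0.0322
ft_force [-5.5675, 0.3975, 4.7336]
wrist_torque [0.1881, 0.6259, 0.2159]
grip_width 0.0322
```

>>> {"name": "play_rows", "arguments": {
  "commands": [
    {"grip":0.7,"x":0,"y":0,"z":0.0003,"rx":0,"ry":0,"rz":0.15},
    {"grip":0.7,"x":0,"y":0,"z":0.0003,"rx":0,"ry":0,"rz":0.15},
    {"grip":0.7,"x":0,"y":0,"z":0.0003,"rx":0,"ry":0,"rz":0.15},
    {"grip":0.7,"x":0,"y":0,"z":0.0003,"rx":0,"ry":0,"rz":0.15},
    {"grip":0.7,"x":0,"y":0,"z":0,"rx":0,"ry":0,"rz":0}
  ]
}}

```text
time_s: 24.35
position: [0.4741, 0.3386, 0.1122]
tool_rot: [[-0.895, -0.268, 0.357], [-0.193, 0.954, 0.231], [-0.402, 0.138, -0.905]]
ft_force: [-7.7, 6.8, 5.7]
grip_width: 0.0328
```

```bash
cat > tq.py <<'E'
import numpy as np; from rig import env; from deck import *
s=env.observe(); print("torque deck axes",(np.array(s["wrist_torque"])@R).round(3),"force",(np.array(s["ft_force"])@R).round(1), "effort6",round(s["joint_efforts"][5],3))
E
python3 rel.py; python3 tq.py; python3 snap.py scene 10 190 280 140 220 8
```

```text
t 24.35 TCP in deck mm [26.28  0.86 46.49] rotvec to deck-aligned (tool) [ 0.0035 -0.0056  2.8178] ft deck [-0.19  9.83  6.38] q6 -88.8 w 0.0328
torque deck axes [ 1.533  0.218 -0.096] force [-0.2  9.8  6.4] effort6 0.548
```

View pics/scene10.png

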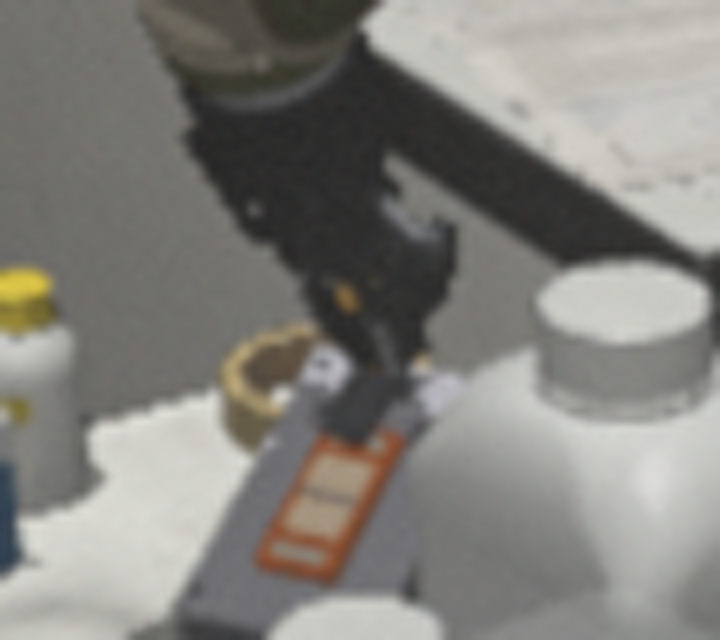

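>>> {"name": "play_rows", "arguments": {
  "commands": [
    {"grip":0.7,"x":0,"y":0.0008,"z":0.0003,"rx":0,"ry":0,"rz":0.15},
    {"grip":0.7,"x":0,"y":0,"z":0.0003,"rx":0,"ry":0,"rz":0.15},
    {"grip":0.7,"x":0,"y":0,"z":0.0003,"rx":0,"ry":0,"rz":0.15},
    {"grip":0.7,"x":0,"y":0,"z":0.0003,"rx":0,"ry":0,"rz":0.15},
    {"grip":0.7,"x":0,"y":0,"z":0.0003,"rx":0,"ry":0,"rz":0.15},
    {"grip":0.7,"x":0,"y":0,"z":0.0003,"rx":0,"ry":0,"rz":0.15},
    {"grip":0.7,"x":0,"y":0,"z":0,"rx":0,"ry":0,"rz":0}
  ]
}}

```text
time_s: 25.28
position: [0.4749, 0.3403, 0.1111]
tool_rot: [[-0.766, 0.534, 0.358], [0.627, 0.743, 0.233], [-0.142, 0.403, -0.904]]
ft_force: [-7.2, 10.8, 4.3]
grip_width: 0.0325
```

```bash
python3 rel.py; python3 tq.py
```

```text
t 25.275 TCP in deck mm [27.27  1.9  44.74] rotvec to deck-aligned (tool) [ 0.002  -0.0068  1.9178] ft deck [ 1.53 12.95  4.01] q6 -37.1 w 0.0325
torque deck axes [ 1.992 -0.193 -0.082] force [ 1.5 13.   4. ] effort6 0.548
```

>>> {"name": "play_rows", "arguments": {
  "commands": [
    {"grip":0.7,"x":0.0012,"y":0,"z":0.0,"rx":0,"ry":0,"rz":0},
    {"grip":0.7,"x":0,"y":0,"z":0.0,"rx":0,"ry":0,"rz":0}
  ]
}}

```text
time_s: 25.52
position: [0.4748, 0.3405, 0.1111]
tool_rot: [[-0.766, 0.533, 0.359], [0.626, 0.744, 0.232], [-0.144, 0.403, -0.904]]
ft_force: [-2.9, 7.1, 4.4]
grip_width: 0.0324
```

```bash
python3 rel.py; python3 tq.py; python3 snap.py scene 11 190 280 140 220 8; python3 snap.py top 11 140 240 150 230 7
```

```text
t 25.525 TCP in deck mm [27.26  2.08 44.76] rotvec to deck-aligned (tool) [ 0.0039 -0.0059  1.9196] ft deck [3.13 7.58 3.42] q6 -37.0 w 0.0324
torque deck axes [ 1.103 -0.29  -0.047] force [3.1 7.6 3.4] effort6 -0.052
```

View pics/scene11.png

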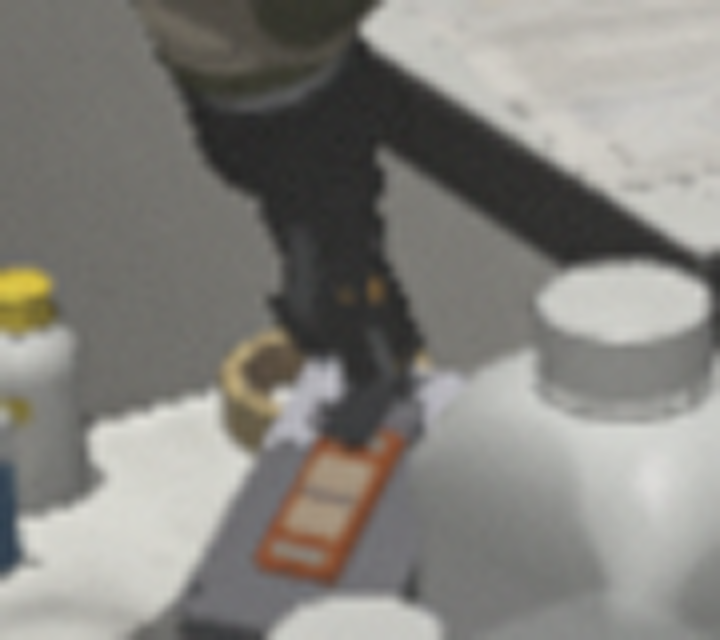

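View pics/top11.png

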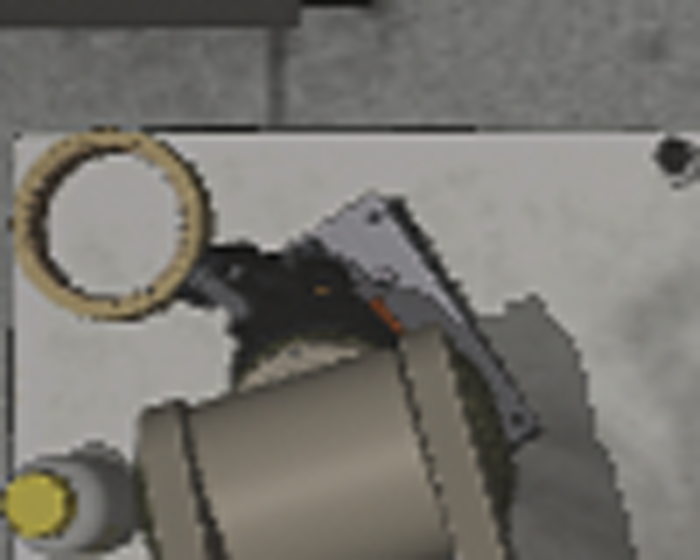

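>>> {"name": "play_rows", "arguments": {
  "commands": [
    {"grip":0.7,"x":0,"y":0,"z":0.0003,"rx":0,"ry":0,"rz":0.15},
    {"grip":0.7,"x":0,"y":0,"z":0.0003,"rx":0,"ry":0,"rz":0.15},
    {"grip":0.7,"x":0,"y":0,"z":0.0003,"rx":0,"ry":0,"rz":0.15},
    {"grip":0.7,"x":0,"y":0,"z":0.0003,"rx":0,"ry":0,"rz":0.15},
    {"grip":0.7,"x":0,"y":0,"z":0.0003,"rx":0,"ry":0,"rz":0.15},
    {"grip":0.7,"x":0,"y":0,"z":0,"rx":0,"ry":0,"rz":0}
  ]
}}

```text
time_s: 26.38
position: [0.4762, 0.3413, 0.1103]
tool_rot: [[-0.196, 0.911, 0.362], [0.966, 0.116, 0.233], [0.17, 0.395, -0.903]]
ft_force: [0.3, 9.9, 5.2]
grip_width: 0.0328
```

```bash
python3 rel.py; python3 tq.py
```

```text
t 26.375 TCP in deck mm [28.48  2.   43.33] rotvec to deck-aligned (tool) [ 0.0031 -0.0085  1.1677] ft deck [7.3  8.22 2.37] q6 6.0 w 0.0328
torque deck axes [ 1.372 -0.861 -0.02 ] force [7.3 8.2 2.4] effort6 0.553
```

>>> {"name": "play_rows", "arguments": {
  "commands": [
    {"grip":0.7,"x":0.001,"y":0.0003,"z":0.0003,"rx":0,"ry":0,"rz":0.15},
    {"grip":0.7,"x":0,"y":0,"z":0.0003,"rx":0,"ry":0,"rz":0.15},
    {"grip":0.7,"x":0,"y":0,"z":0.0003,"rx":0,"ry":0,"rz":0.15},
    {"grip":0.7,"x":0,"y":0,"z":0.0003,"rx":0,"ry":0,"rz":0.15},
    {"grip":0.7,"x":0,"y":0,"z":0,"rx":0,"ry":0,"rz":0}
  ]
}}

```text
time_s: 27.0
position: [0.4776, 0.3416, 0.1096]
tool_rot: [[0.352, 0.863, 0.363], [0.863, -0.449, 0.232], [0.363, 0.232, -0.903]]
ft_force: [4.9, 2.3, 4.3]
grip_width: 0.0328
```

```bash
python3 rel.py; python3 tq.py
```

```text
t 27.0 TCP in deck mm [29.38  1.55 42.15] rotvec to deck-aligned (tool) [ 0.0023 -0.0086  0.5688] ft deck [ 6.72 -0.67  1.56] q6 40.6 w 0.0328
torque deck axes [-0.208 -0.783 -0.093] force [ 6.7 -0.7  1.6] effort6 0.597
```

>>> {"name": "play_rows", "arguments": {
  "commands": [
    {"grip":0.7,"x":0,"y":0,"z":0.0003,"rx":0,"ry":0,"rz":0.15},
    {"grip":0.7,"x":0,"y":0,"z":0.0003,"rx":0,"ry":0,"rz":0.15},
    {"grip":0.7,"x":0,"y":0,"z":0,"rx":0,"ry":0,"rz":0}
  ]
}}

```text
time_s: 27.38
position: [0.4782, 0.3415, 0.1091]
tool_rot: [[0.591, 0.72, 0.364], [0.692, -0.684, 0.231], [0.415, 0.115, -0.902]]
ft_force: [5.9, 0.1, 4.3]
grip_width: 0.0328
```

```bash
python3 rel.py; python3 tq.py
```

```text
t 27.375 TCP in deck mm [29.56  1.12 41.54] rotvec to deck-aligned (tool) [ 0.0017 -0.0091  0.269 ] ft deck [ 6.38 -3.12  1.8 ] q6 57.7 w 0.0328
torque deck axes [-0.698 -0.779 -0.049] force [ 6.4 -3.1  1.8] effort6 0.572
```

>>> {"name": "play_rows", "arguments": {
  "commands": [
    {"grip":0.7,"x":0.0,"y":0,"z":0.0003,"rx":0,"ry":0,"rz":0.15},
    {"grip":0.7,"x":0,"y":0,"z":0.0003,"rx":0,"ry":0,"rz":0.15},
    {"grip":0.7,"x":0,"y":0,"z":0,"rx":0,"ry":0,"rz":0}
  ]
}}

```text
time_s: 27.75
position: [0.4787, 0.3413, 0.1086]
tool_rot: [[0.777, 0.513, 0.364], [0.458, -0.858, 0.231], [0.431, -0.012, -0.902]]
ft_force: [8.0, -2.8, 4.2]
grip_width: 0.0327
```

```bash
python3 rel.py; python3 tq.py
```

```text
t 27.75 TCP in deck mm [29.61  0.65 40.94] rotvec to deck-aligned (tool) [ 0.001  -0.0093 -0.031 ] ft deck [ 6.5  -6.71  1.57] q6 74.9 w 0.0327
torque deck axes [-1.188 -0.663 -0.022] force [ 6.5 -6.7  1.6] effort6 0.58
```

>>> {"name": "play_rows", "arguments": {
  "commands": [
    {"grip":0.7,"x":0.0,"y":0,"z":0.0003,"rx":0,"ry":0,"rz":0.15},
    {"grip":0.7,"x":0,"y":0,"z":0.0003,"rx":0,"ry":0,"rz":0.15},
    {"grip":0.7,"x":0,"y":0,"z":0,"rx":0,"ry":0,"rz":0}
  ]
}}

```text
time_s: 28.12
position: [0.4791, 0.341, 0.1081]
tool_rot: [[0.894, 0.261, 0.365], [0.185, -0.955, 0.23], [0.408, -0.138, -0.902]]
ft_force: [10.0, -6.4, 5.8]
grip_width: 0.0331
```

```bash
python3 rel.py; python3 tq.py
```

```text
t 28.125 TCP in deck mm [29.55  0.16 40.39] rotvec to deck-aligned (tool) [ 0.0005 -0.0094 -0.3298] ft deck [  6.98 -10.8    3.16] q6 92.0 w 0.0331
torque deck axes [-1.875 -0.439  0.248] force [  7.  -10.8   3.2] effort6 0.877
```

>>> {"name": "play_rows", "arguments": {
  "commands": [
    {"grip":0.7,"x":0.0,"y":0.0006,"z":0.0002,"rx":0,"ry":0,"rz":0.1},
    {"grip":0.7,"x":0,"y":0,"z":0,"rx":0,"ry":0,"rz":0}
  ]
}}

```text
time_s: 28.38
position: [0.4787, 0.3407, 0.1077]
tool_rot: [[0.915, 0.173, 0.363], [0.091, -0.969, 0.23], [0.392, -0.177, -0.903]]
ft_force: [5.2, -4.9, 5.4]
grip_width: 0.0327
```

```bash
python3 rel.py; python3 tq.py
```

```text
t 28.375 TCP in deck mm [28.93  0.14 40.26] rotvec to deck-aligned (tool) [-3.000e-04 -8.400e-03 -4.277e-01] ft deck [ 3.82 -6.94  4.17] q6 97.6 w 0.0327
torque deck axes [-1.174 -0.335  0.825] force [ 3.8 -6.9  4.2] effort6 1.208
```

>>> {"name": "play_rows", "arguments": {
  "commands": [
    {"grip":0.7,"x":0.0,"y":0,"z":0.0002,"rx":0,"ry":0,"rz":0.1},
    {"grip":0.7,"x":0,"y":0,"z":0,"rx":0,"ry":0,"rz":0}
  ]
}}

```text
time_s: 28.62
position: [0.4772, 0.3407, 0.1069]
tool_rot: [[0.929, 0.08, 0.36], [-0.006, -0.973, 0.23], [0.369, -0.215, -0.904]]
ft_force: [-0.9, -5.0, 7.9]
grip_width: 0.0324
```

```bash
python3 rel.py; python3 tq.py;python3 snap.py scene 12 190 280 140 220 8
```

```text
t 28.625 TCP in deck mm [27.47  0.94 40.07] rotvec to deck-aligned (tool) [-0.0014 -0.0048 -0.5283] ft deck [ 0.19 -3.7   8.65] q6 103.3 w 0.0324
torque deck axes [-0.529  0.217  0.538] force [ 0.2 -3.7  8.7] effort6 0.954
```

View pics/scene12.png

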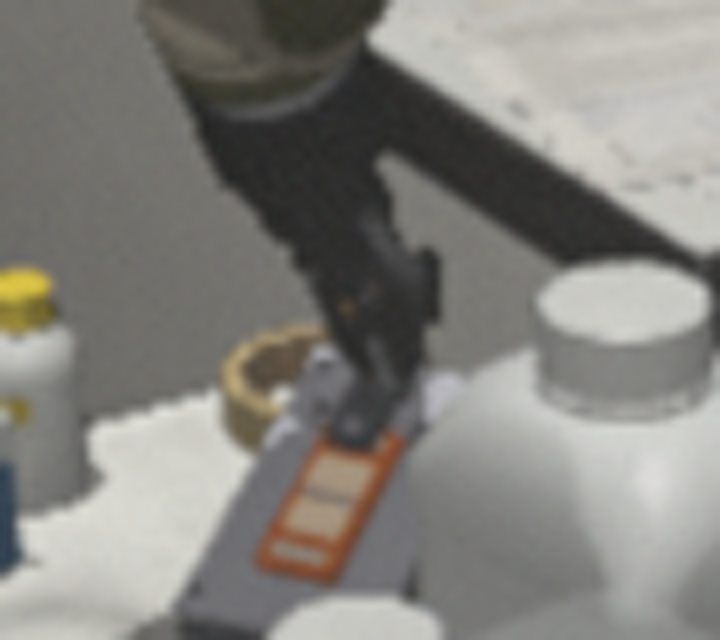

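The torque rose from about 0 to 0.8 Nm at about 3.75 rad, after which the pads slipped. I check with a firmer grip that this is the real stop.

>>> {"name": "play_rows", "arguments": {
  "commands": [
    {"grip":0.8,"x":0,"y":0,"z":0,"rx":0,"ry":0,"rz":0},
    {"grip":0.8,"x":0,"y":0,"z":0,"rx":0,"ry":0,"rz":0},
    {"grip":0.8,"x":0,"y":0,"z":0.0,"rx":0,"ry":0,"rz":0.08},
    {"grip":0.8,"x":0,"y":0,"z":0.0,"rx":0,"ry":0,"rz":0}
  ],
  "squeeze": 80
}}

```text
time_s: 29.18
position: [0.4765, 0.3407, 0.1067]
tool_rot: [[0.933, 0.007, 0.359], [-0.08, -0.97, 0.229], [0.35, -0.243, -0.905]]
ft_force: [-4.2, -5.3, 9.4]
grip_width: 0.0323
```

```bash
python3 rel.py; python3 tq.py
```

```text
t 29.175 TCP in deck mm [26.89  1.3  40.14] rotvec to deck-aligned (tool) [-0.0013 -0.0034 -0.6055] ft deck [-1.83 -2.22 11.22] q6 107.8 w 0.0323
torque deck axes [-0.267  0.536  1.347] force [-1.8 -2.2 11.2] effort6 1.67
```

>>> {"name": "play_rows", "arguments": {
  "commands": [
    {"grip":0.8,"x":0,"y":0,"z":0.0,"rx":0,"ry":0,"rz":0.08},
    {"grip":0.8,"x":0,"y":0,"z":0.0,"rx":0,"ry":0,"rz":0}
  ]
}}

```text
time_s: 29.42
position: [0.4767, 0.3407, 0.1068]
tool_rot: [[0.931, -0.068, 0.359], [-0.158, -0.96, 0.229], [0.33, -0.27, -0.905]]
ft_force: [-2.0, -3.9, 9.1]
grip_width: 0.0317
```

```bash
python3 rel.py; python3 tq.py
```

```text
t 29.425 TCP in deck mm [27.08  1.25 40.12] rotvec to deck-aligned (tool) [-0.0016 -0.0039 -0.6863] ft deck [ 0.42 -2.21  9.84] q6 112.4 w 0.0317
torque deck axes [-0.33   0.471  0.99 ] force [ 0.4 -2.2  9.8] effort6 1.336
```

This is a firm stop: 1.3 Nm and only pad slip. I release and retreat along the stud.

>>> {"name": "play_rows", "arguments": {
  "commands": [
    {"grip":0.2,"x":0,"y":0,"z":0,"rx":0,"ry":0,"rz":0},
    {"grip":-0.2,"x":0,"y":0,"z":0,"rx":0,"ry":0,"rz":0},
    {"grip":-0.5,"x":0,"y":0,"z":0,"rx":0,"ry":0,"rz":0},
    {"grip":-0.5,"x":0,"y":0,"z":0,"rx":0,"ry":0,"rz":0},
    {"grip":-0.5,"x":0,"y":0,"z":-0.02,"rx":0,"ry":0,"rz":0},
    {"grip":-0.5,"x":0,"y":0,"z":-0.04,"rx":0,"ry":0,"rz":0},
    {"grip":-0.5,"x":0,"y":0,"z":-0.05,"rx":0,"ry":0,"rz":0},
    {"grip":-0.5,"x":0,"y":0,"z":-0.05,"rx":0,"ry":0,"rz":0},
    {"grip":-0.5,"x":0,"y":0,"z":-0.05,"rx":0,"ry":0,"rz":0},
    {"grip":-0.5,"x":0,"y":0,"z":0,"rx":0,"ry":0,"rz":0}
  ]
}}

```text
time_s: 30.68
position: [0.4012, 0.2929, 0.2999]
tool_rot: [[0.929, -0.069, 0.364], [-0.163, -0.959, 0.232], [0.333, -0.275, -0.902]]
ft_force: [0.0, 0.5, -1.3]
grip_width: 0.0645
```

```bash
python3 rel.py; python3 - <<'E'
from h import *; from deck import *; from rig import optics
for n,(u0,u1,v0,v1),f in(("scene",(180,270,150,230),8),("top",(150,230,160,240),7)):
    d=optics.get_image(n); cv2.imwrite(f"pics/{n}13_full.png",d["color"])
    d0=np.load(f"pics/{n}6.npz")
    def ov(d):
        im=cv2.resize(d["color"][v0:v1,u0:u1],None,fx=f*.6,fy=f*.6,interpolation=cv2.INTER_CUBIC)
        q=((proj(d,O+np.array([[-.076,-.018,.008],[0,-.018,.008],[0,.018,.008],[-.076,.018,.008]])@R.T)-[u0,v0]+.5)*f*.6).astype(np.int32); cv2.polylines(im,[q],True,(0,255,0),1); return im
    cv2.imwrite(f"pics/{n}13.png",np.hstack([ov(d0),ov(d)]))
    C=cloud(d); P=(C-O)@R
    m=(abs(P[...,0]-.026)<.008)&(abs(P[...,1])<.008)&(P[...,2]>.03)&(P[...,2]<.09)
    C0=(cloud(d0)-O)@R; m0=(abs(C0[...,0]-.026)<.008)&(abs(C0[...,1])<.008)&(C0[...,2]>.03)&(C0[...,2]<.09)
    print(n,"nut top z before/after mm",np.median(C0[m0][:,2])*1000,np.median(P[m][:,2])*1000)
E
```

```text
t 30.675 TCP in deck mm [ 27.6    1.47 252.92] rotvec to deck-aligned (tool) [-0.0039 -0.0097 -0.6894] ft deck [-0.29  0.37 -1.26] q6 114.4 w 0.0645
scene nut top z before/after mm 62.29419214385093 55.353071043426624
top nut top z before/after mm 61.820233269081626 54.681680383107995
```

View pics/scene13.png

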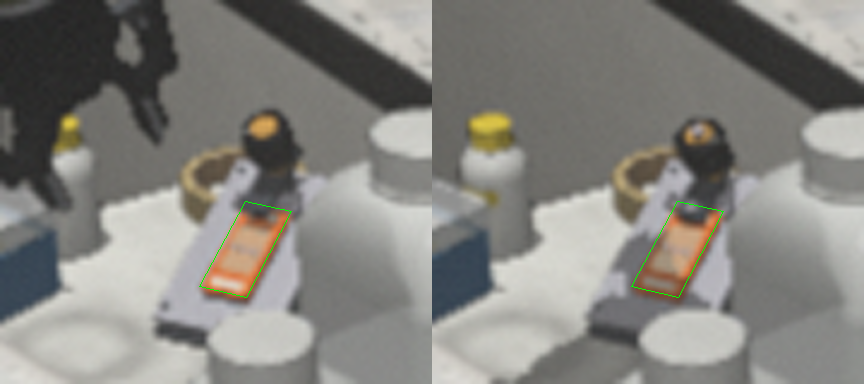

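View pics/scene13_full.png

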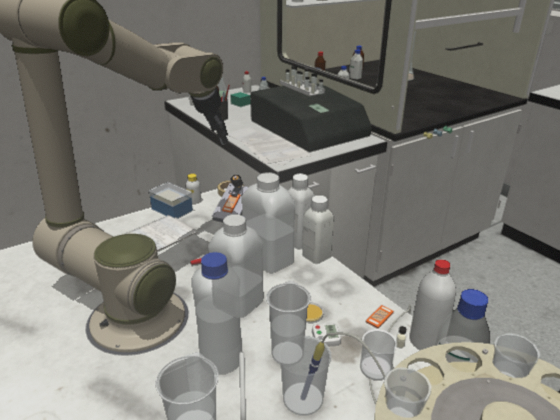

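View pics/top13_full.png

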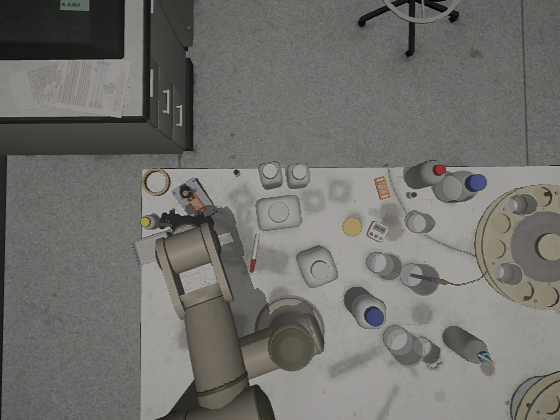

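The nut dropped about 7 mm in both cameras, leaving its top at 55 mm where 56 is expected when tight. The chamber is unchanged in its outline, the bystanders have not moved and the arm is clear. Handing in.

```bash
python3 -c "
from rig import order; print(order.close_job())"; python3 rel.py
```

```text
the job is handed in; nothing more can be done
None
the job is handed in; nothing more can be done
```

I placed the chamber against the back stop under the foot, screwed the nut down to its firm stop, and handed the job in at about 31 s. The foot's force on the chamber was not measured, and the hand-in reports no verdict.

**Chamber:** I took the orange slab nearest the robot, carried it over the bottles, slid it up the deck until it met the stop (about 8 N), and let go. Before and after clamping it stayed within 1–2 mm of its expected outline. That was checked in both cameras before clamping; after clamping the zoomed check was in the scene view only.

**Nut:** I turned it clockwise about 3.75 rad to the stop. It then held at 1.3 Nm and only the pads slipped. Its top dropped about 7 mm in both cameras, to about 55 mm above the deck, where 56 mm is expected when tight.

**Other things:** by eye, the bystanders stand where they were in both full pictures, and the arm is clear with no contact force.

**Checks that disagreed:**
- The stage is turned about 32.5° in both cameras, outside the stated -3 to 23°; I used the measured value.
- The two cameras differ by about 5 mm in x. The scene camera agreed with the robot; I used an average for the deck.
- The jaws gripped the nut 2–3 mm off its axis, which gave harmless side forces of up to about 13 N.

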